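Free the sprung roller with the fork and put it in the wash tote

TASK

The rubber roller hanging in the bench roller stand has to come out for washing. Take the forked tool out of its wooden block, straddle the sprung spindle between its collar and the lug, squeeze the collar sideways towards the roller so that the tip comes out of the lug, and press that end down so that the roller drops into the catch tray. Then stand the fork back in its block and lay the roller in the open tote, leaving the things lying around undisturbed.

Things in the scene. Friction and masses are not known exactly. Their poses are not given: they have to be found in the camera images.
- roller_stand: Fixed bench machine, grey base plate and two dark steel side plates, 179 mm deep, about 180 mm wide, 124 mm high. Origin on the table below the middle of the hanging roller; x to the back, y along the hanging roller's axis (90 mm up) to its sprung end, z up. Side plates and a steel drive roller (radius 14 mm, 44 mm behind the axis) stand behind the roller, x = 24 to 76 mm.
- lug_hole (a point): Centre of the hole in the inner face of the near lug, at (0, 79, 90) mm in the stand's frame, axes as the stand's. The lug is a plate reaching forward to x = -14 mm, y = 79 to 87 mm, top 14 mm above the roller's axis, underside only 9 mm below it; free space between it and the tray.
- tray_stop (a point): The freed roller's middle comes to rest here, (-62, 0, 53) mm in the stand's frame, or up to 20 mm off and 30 degrees askew. Steel catch tray, sloping 8 degrees down to the robot; floor 38 mm high under the hung roller, 26 mm at its front (x = -86); walls 24 mm, y = -64 to 93. Two front stops 22 mm high, 62 mm apart for the fingers. The roller falls 27 mm and rolls forward to the stops itself.
- roller: Black rubber roller, sleeve 48 mm diameter, 90 mm long; 142 mm over its steel ends, 0.25 kg. Origin at the sleeve's middle, y along its axis to the sprung end: a spindle of 14 mm diameter with a collar of 32 mm diameter, 5 mm thick, and a tip of 8 mm diameter that enters the near lug's hole by 6 mm. The other end is a steel ball of 9 mm radius.
- spring_bar (a joint): How far the sprung spindle is pushed into the roller, m: 0 fully out (at the start), at most 0.012. The tip leaves the lug at 0.006. Spring 3 N at 0, 5.7 N at 0.009. With the tip clear, friction on the fork may hold that end up: keep it squeezed, press the spindle down some 20 mm, below the lug, then ease the fork back 10 mm or more: the spring opens under the lug and the roller falls.
- collar (a point): Centre of the collar's outer face (the one towards the near lug), on the spindle's axis; at the start 17 mm from the lug's inner face. The fork goes into this gap from above and pushes on this face.
- fork: Forked tool, 134 mm long, 0.12 kg, standing in its block, tines down. Origin midway between the tips of the tines, z up the handle, x across the tines, y through the 5 mm thick blade. Fork head 34 mm wide; slot between the tines 20 mm wide, 20 mm deep; neck above 18 mm wide. Wooden handle from z = 68 to 134 mm, 26 mm (x) by 18 mm (y).
- fork_block: Fixed wooden block, 78 (x) by 60 (y) by 70 mm high, origin at the centre of its underside. Slot in its top, 37 mm along x, 7.6 mm along y, floor 8 mm above the table, mouth flared 9 mm on every side over the top 12 mm. With the fork in, the fork's origin is at (0, 0, 8) mm, axes as the block's (or half a turn round); it may lean 4 degrees.
- tote: Fixed open grey plastic tote, 210 mm (x) by 160 mm (y) by 63 mm high, walls 4 mm (7 mm at the rim), floor 4 mm thick; origin at the centre of its underside. The roller fits lying either way.
- tally_book: Bystander: closed notebook, 148 x 109 x 13 mm, lying on the table; origin at the centre of its underside.
- tile_bundle: Bystander: banded bundle of tiles, 49 x 72 x 34 mm; origin at the centre of its underside.
- lot_stamp: Bystander: wooden hand stamp with a turned handle, 26 x 52 x 73 mm, standing; origin at the centre of its underside.
- tea_mug: Bystander: mug with a handle, 78 x 112 x 92 mm, standing behind; origin at the centre of its underside.
- far_seat (a point): Centre of the shallow round seat in the inner face of the far lug, at (0, -55, 90) mm in the stand's frame. The roller's ball end rests in it, 2 mm deep, and slips out by itself once the spring no longer presses it in.
Not all that is in view belongs to the job. What is meant by the roller is not green or yellow, and is the larger of those in its own colour.

How it is judged:
On the way, in this order (a step that is already met when the one before it is completed fails the run):
1. the fork, pushing on the collar, holds the spring bar compressed by more than 6 mm, so that its tip is out of the lug (value of joint spring_bar above 0.006 m and contact force between fork and roller above 1 N), for 0.1 s.
2. the freed roller lies at rest in the catch tray (z of roller in the frame of roller_stand below 0.07 m and x of roller in the frame of roller_stand between -0.12 and 0.03 m and y of roller in the frame of roller_stand between -0.03 and 0.03 m and linear speed of roller below 0.03 m/s and not (contact force between the fingers and roller above 0.2 N)), for 0.2 s.
At the end, for the whole second after the job is handed in: Roller flat and at rest on the tote's floor (middle under 40 mm above the table, within 80 mm of the tote's middle in x, 55 mm in y); fork at rest, upright within 0.15 rad, down in its block's slot (origin within 10 mm of the block's axis, under 16 mm above the table) (x of roller in the frame of tote between -0.08 and 0.08 m and y of roller in the frame of tote between -0.055 and 0.055 m and height (world z) of roller below 0.04 m and linear speed of each of roller, fork below 0.03 m/s and angle between fork's own z axis and vertical below 0.15 rad and horizontal distance between fork and fork_block below 0.01 m and height (world z) of fork below 0.016 m); the robot touches nothing.
It fails at once if the notebook, the bundle, the stamp or the mug is shifted by more than 20 mm (distance of any of tally_book, tile_bundle, lot_stamp, tea_mug from where it was at the start of the episode above 0.02 m).
It also fails if it takes over 61 s, if anything falls off the work surface, if the arm or the gripper's body presses on something with over 40 N, if the wrist force passes 120 N, or if a joint passes its speed limit or range.

ROBOT

A 7-joint arm with a two-finger parallel gripper is mounted at the origin on a cart in front of the work surface, level with it; the furniture and walls round the work are solid. World frame = base frame: x ahead of the robot, y to its left, z up, the work surface at z = 0. Lengths are in m, angles in rad, forces in N, time in s.
With the tool pointing down it reaches from about 0.425 to 0.925 m from the base axis. Payload 6.8 kg.
Tool frame: the origin (TCP) lies at the very end of the fingers, on their centre line; the grasp point (between the pads) lies bot.hold_point_z behind it (bot.hold_point_z is the distance from the TCP to the grasp point, in m); x points along the fingers, z is the direction in which the jaws open and shut, and the axes are right-handed (so a half turn about x gives the same grasp; the last joint's range is limited). The gripper opens to 85 mm and grips with 20 to 120 N. Pads are 22 mm wide; open, the fingers measure 114 mm over their backs; the gripper's body (76 mm by 85 mm) begins 54 mm behind the grasp point. The pads swing forward as they close: fully open they stand 13 mm farther back than shut.
Start: joints at [1.097, 0.477, 0.022, 1.555, -0.011, 1.109, -0.083], TCP at [0.241, -0.63, 0.231] pointing down, gripper open.
Joint ranges: [-2.96, 2.96], [-0.34, 2.1], [-1.41, 1.46], [0.24, 2.44], [-1.37, 4.51], [0.17, 1.92], [-2.96, 2.96]. Speed limits (rad/s): [2.39, 2.39, 3.14, 3.14, 3.14, 3.14, 3.14].

INTERFACE

Orientations are given as a unit quaternion [w, x, y, z].
In Python, from station import bot gives the robot as it stands.
- The arm moves only by the tool drive_tool, never from a script. Its arguments are lists of equal length, an entry for each row: "slide": the shift along the world's x, y, z in mm, a list of three; "turn": the turn, a rotation vector about the world's x, y, z in rad, a list of three; "gripper": the opening, from 0 (shut) to 1 (fully open). A call has 1 to 10 rows; each row is the pose to reach, as a shift and turn from the pose measured when the call began; what a row does not reach only later rows make up. A row lasts 1/10 s, in which the tool goes at most 50 mm and 8.59 degrees, less where a joint would pass 70% of its speed; a pose out of reach is approached as far as the arm can. A call with a gripper value outside its range is refused whole. The fingers move at their own pace and stop on an object; "squeeze" is the grip in N (left out, the last holds). Time passes only in rows, so rows that repeat a pose let the fingers close. It gives the time, the measured TCP pose, the force and the opening at its end, in the units of the state.
- bot.get_obs(): the state, without advancing time (a new reading comes with each control period).
- bot.read_camera(name): name is "scene" or "top" or "wrist"; returns a dict with "color" (384x512x3 uint8, red, green, blue), "fovy" (degrees; the focal length in pixels is half the picture's height over the tangent of half this angle, whatever the lens; pixels are square), "cx", "cy" (the principal point, pixels), "R" (3x3) and "t" (3): a world point X has camera coordinates R X + t. Camera axes: x right, y down, z forward; pixel columns grow to the right and rows downward; lengths in m; the calibration is good to about 2 mm. The wrist camera is an equidistant fisheye: a pixel r from the principal point sees the ray r / f radians off the axis. A picture is of the moment at which its call begins. There is no depth.
- bot.hand_in(): hands the job in, once; it reports no verdict.
The state is a dict: "t": time; "q": joint angles; "joint_vel": joint speeds; "joint_torque": joint torques, N m; "eef_pos": TCP position; "tool_rot": TCP orientation; "contact_force": force on the tool from outside, world axes, zero at the start; "torque": the same for the moment, N m; "gripper_width": opening from 0.0 (shut) to 1.0 (fully open).
Only numpy, scipy, OpenCV 4.12 (cv2) and the standard library are available. Lean on these libraries where they do the work, as an engineer would, in place of code of your own. Each camera call takes 0.05 s, during which the arm holds its last target.

## Working session

There is one attempt and no reset: what is moved stays moved. The work goes in short steps, Python scripts to look and compute and a tool call to move; the robot and the scene stay as the last step left them, time stands still between calls to the robot, and variables do not carry over. Pictures are saved under pics/ and viewed, and the job is handed in when it is done.

Besides the shell and the picture viewer there is one more tool, called after "Request:" by a JSON object that holds its "api" and its "payload". drive_tool: Moves the arm, as the interface text tells. Its arguments: {"type":"object","properties":{"slide":{"type":"array"},"turn":{"type":"array"},"gripper":{"type":"array"},"squeeze":{"type":"number"}},"required":["slide","turn","gripper"]}

```bash
ls; mkdir -p pics; python3 - <<'E'
from station import bot
import cv2
o=bot.get_obs(); print(o['t'],o['eef_pos'],o['tool_rot'],o['gripper_width'],bot.hold_point_z)
for n in ['scene','top','wrist']:
    c=bot.read_camera(n); cv2.imwrite(f'pics/{n}0.png',cv2.cvtColor(c['color'],cv2.COLOR_RGB2BGR)); print(n,c['fovy'],c['cx'],c['cy'],c['R'],c['t'])
E
```

```text
pics
0.0 [ 0.24124267 -0.62978739  0.23032841] [ 0.58206028  0.40102606  0.58316921 -0.40037183] 0.9993197564245349 0.0187
scene 48.582436057339876 256.7601298025777 189.883805639838 [[-0.59540507 -0.80342301 -0.00206639]
 [-0.37649052  0.28128188 -0.88268646]
 [ 0.70975185 -0.52477802 -0.4699578 ]] [0.39289558 0.29367279 0.82341106]
top 51.69095769225036 265.1868793427891 189.40802980309516 [[-0.01387232 -0.99989961  0.00288533]
 [-0.98604318  0.01320116 -0.16596559]
 [ 0.16591084 -0.00514739 -0.98612732]] [0.04526189 0.60554025 1.36140957]
wrist 65.70646984690485 255.12792177992816 194.23284986683072 [[ 0.35726226 -0.934002   -0.00198335]
 [-0.90138223 -0.34533973  0.26124804]
 [-0.24469112 -0.09154631 -0.96526967]] [-0.67430402 -0.0324359   0.37806967]
```

View pics/scene0.png

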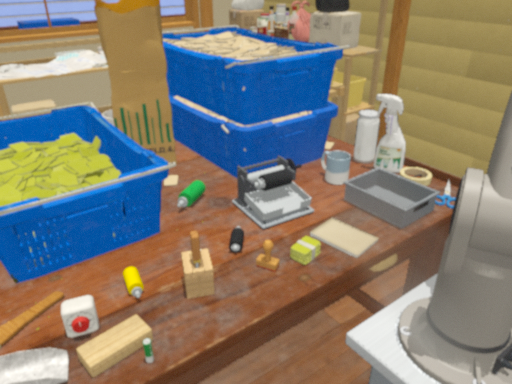

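View pics/top0.png

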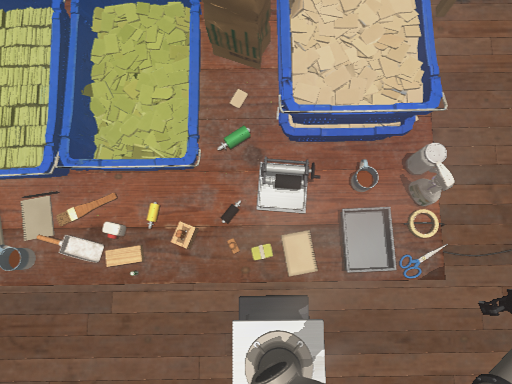

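View pics/wrist0.png

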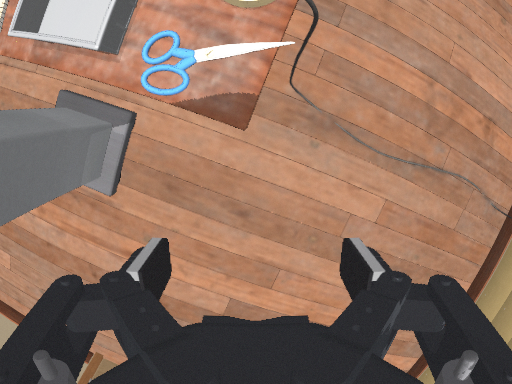

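```bash
cat > h.py <<'E'
import numpy as np, cv2
from station import bot
def cam(n):
    return bot.read_camera(n)
def save(c,name,box=None,k=1):
    im=cv2.cvtColor(c['color'],cv2.COLOR_RGB2BGR)
    if box: x0,y0,x1,y1=box; im=im[y0:y1,x0:x1]
    if k!=1: im=cv2.resize(im,None,fx=k,fy=k,interpolation=cv2.INTER_CUBIC)
    cv2.imwrite('pics/'+name+'.png',im)
def foc(c): return 192/np.tan(np.radians(c['fovy'])/2)
def ray(c,u,v,fish=False):
    f=foc(c); d=np.array([u-c['cx'],v-c['cy']])/f
    if fish:
        r=np.linalg.norm(d); s=np.sin(r)/r if r>1e-9 else 1
        d=np.array([d[0]*s,d[1]*s,np.cos(r)])
    else: d=np.array([d[0],d[1],1.])
    d=c['R'].T@d; d/=np.linalg.norm(d)
    return -c['R'].T@c['t'],d
def plane(c,u,v,z,fish=False):
    o,d=ray(c,u,v,fish); return o+d*(z-o[2])/d[2]
def tri(*rays):
    A=np.zeros((3,3));b=np.zeros(3)
    for o,d in rays:
        P=np.eye(3)-np.outer(d,d);A+=P;b+=P@o
    X=np.linalg.solve(A,b)
    return X,[np.linalg.norm((np.eye(3)-np.outer(d,d))@(X-o)) for o,d in rays]
def proj(c,X,fish=False):
    p=c['R']@np.asarray(X)+c['t'];f=foc(c)
    if fish:
        r=np.hypot(p[0],p[1]);th=np.arctan2(r,p[2]);return np.array([c['cx']+f*th*p[0]/r,c['cy']+f*th*p[1]/r])
    return np.array([c['cx']+f*p[0]/p[2],c['cy']+f*p[1]/p[2]])
E
python3 - <<'E'
from h import *
a=cam('scene');save(a,'s_stand',(215,140,345,240),6);save(a,'s_block',(165,215,345,305),4)
b=cam('top');save(b,'t_stand',(250,150,330,220),8);save(b,'t_block',(155,190,275,265),6)
E
```

```text
(no output)
```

View pics/s_stand.png

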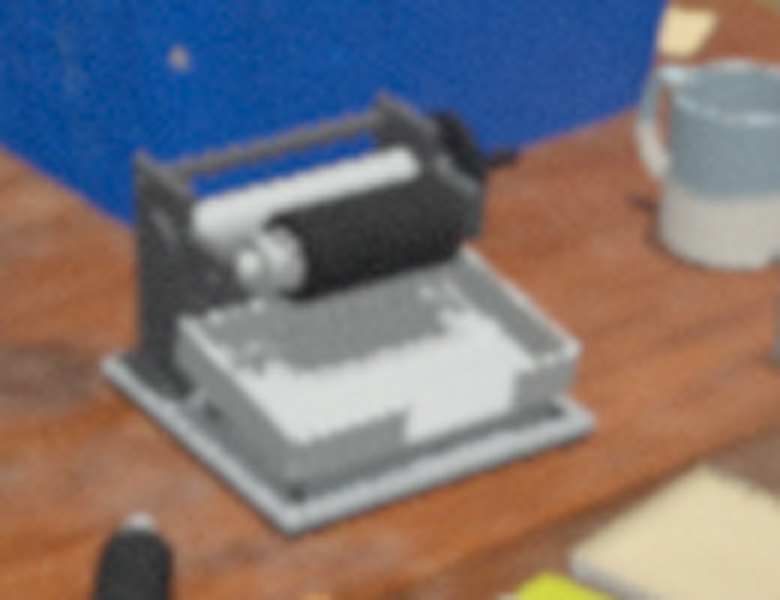

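View pics/t_stand.png

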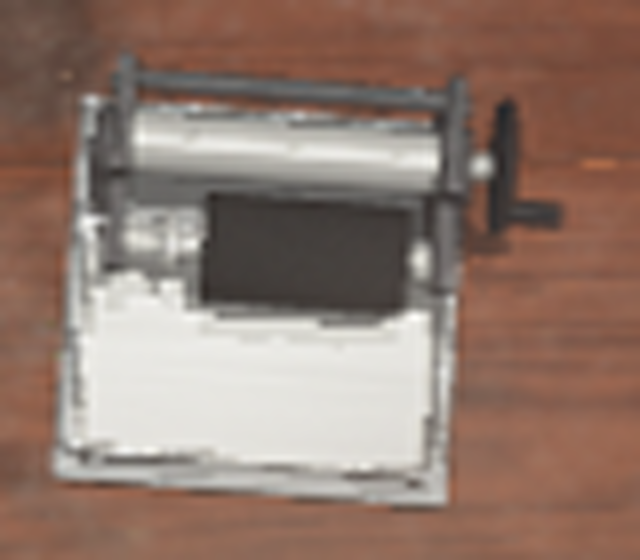

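View pics/s_block.png

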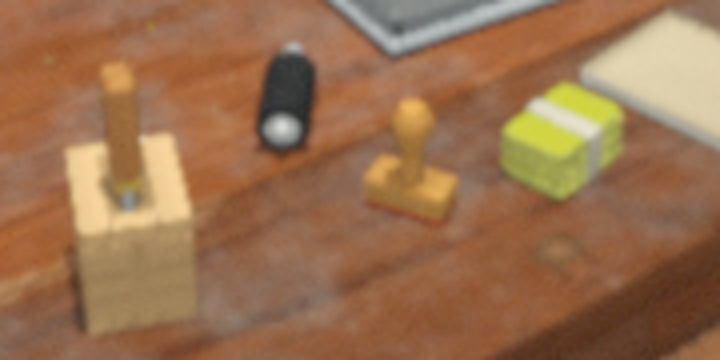

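View pics/t_block.png

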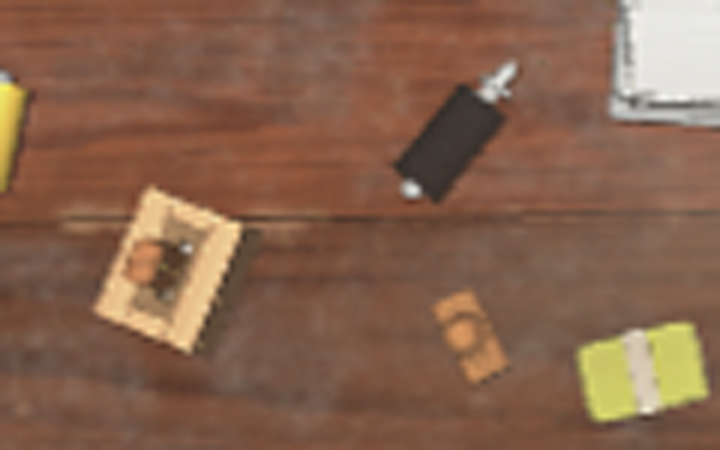

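```bash
python3 - <<'E'
from h import *
np.set_printoptions(precision=4,suppress=True)
b=cam('top');a=cam('scene')
P=[plane(b,155+x/6,190+y/6,.07) for x,y in [(152,187),(243,228),(193,352),(97,310)]]
print('block',np.array(P),np.mean(P,0)); 
for i in range(4): d=P[(i+1)%4]-P[i];print(np.linalg.norm(d),np.degrees(np.arctan2(d[1],d[0])))
# scene block top corners
S=[(165+x/4,215+y/4) for x,y in [(66,150),(172,133),(193,212),(82,236)]]
for s in S: print(plane(a,*s,.07))
print('fork top tri',tri(ray(b,155+148/6,190+260/6),ray(a,165+118/4,215+72/4)))
# stand: base plate corners
Q=[plane(b,250+x/8,150+y/8,.006) for x,y in [(83,95),(55,478),(445,503)]]
print('stand',np.array(Q),np.linalg.norm(Q[1]-Q[0]),np.linalg.norm(Q[2]-Q[1]))
R=[plane(b,250+x/8,150+y/8,.09) for x,y in [(150,240),(415,258)]];print('roller',R)
T=[plane(b,*p,.063) for p in [(342,208),(393,208),(395,271),(343,273)]];print('tote',np.array(T),np.mean(T,0))
E
```

```text
block [[0.4952 0.3325 0.07  ]
 [0.4709 0.2797 0.07  ]
 [0.4007 0.3071 0.07  ]
 [0.4252 0.3625 0.07  ]] [0.448  0.3204 0.07  ]
0.05819392480954425 -114.7227349505189
0.07540747561425044 158.66146498605303
0.06054934248240434 66.08674167504182
0.0761604035332358 -23.141182862271343
[0.4912 0.3367 0.07  ]
[0.4694 0.2803 0.07  ]
[0.4007 0.3081 0.07  ]
[0.4185 0.3655 0.07  ]
fork top tri (array([0.4497, 0.3201, 0.1384]), [np.float64(0.0007750983399553431), np.float64(0.0007750983399552711)])
stand [[ 0.7177  0.0532  0.006 ]
 [ 0.5388  0.0681  0.006 ]
 [ 0.525  -0.1092  0.006 ]] 0.17946150777367367 0.1778905093903137
roller [array([0.6324, 0.0244, 0.09  ]), array([ 0.623 , -0.0905,  0.09  ])]
tote [[ 0.5343 -0.2312  0.063 ]
 [ 0.5319 -0.4101  0.063 ]
 [ 0.3155 -0.4023  0.063 ]
 [ 0.3113 -0.2243  0.063 ]] [ 0.4233 -0.317   0.063 ]
```

```bash
cat >> h.py <<'E'
from scipy.spatial.transform import Rotation as Ro
np.set_printoptions(precision=4,suppress=True)
def st():
    o=bot.get_obs();q=np.array(o['tool_rot'])
    return o,Ro.from_quat(q[[1,2,3,0]])
def goto(p,yaw):
    """yaw deg of jaw z; tool x down"""
    o,R=st();M=R.as_matrix()
    best=None
    for y in (yaw,yaw+180):
        z=np.array([np.cos(np.radians(y)),np.sin(np.radians(y)),0]);x=np.array([0,0,-1.])
        T=np.stack([x,np.cross(z,x),z],1);rv=(Ro.from_matrix(T)*R.inv()).as_rotvec()
        print('slide mm',np.round((np.array(p)-o['eef_pos'])*1000,1),'turn',rv,'deg',np.degrees(np.linalg.norm(rv)))
def show():
    o,R=st();M=R.as_matrix();print('t',o['t'],'p',o['eef_pos'],'jawz',M[:,2],'yaw',np.degrees(np.arctan2(M[1,2],M[0,2])),'x',M[:,0],'F',o['contact_force'],'w',o['gripper_width'],'q',o['q'])
E
python3 - <<'E'
from h import *
show();c=cam('wrist');o=bot.get_obs();_,R=st()
cp=-c['R'].T@c['t'];print(cp,R.inv().apply(cp-o['eef_pos']),'look in tool',R.inv().apply(c['R'][2]),'camx',R.inv().apply(c['R'][0]))
goto([.449,.321,.30],67)
E
```

```text
t 0.35 p [ 0.2414 -0.6302  0.2311] jawz [ 0.3577 -0.9338 -0.0004] yaw -69.04084703987773 x [-0.0002  0.0004 -1.    ] F [1.1177 0.2216 0.5804] w 1.001819459836803 q [ 1.0969  0.4772  0.0224  1.5556 -0.0115  1.1093 -0.0831]
[ 0.3043 -0.6066  0.3727] [-0.1416  0.0672  0.0004] look in tool [ 0.9653 -0.2611 -0.0006] camx [ 0.0005 -0.0005  1.    ]
slide mm [207.6 951.3  68.8] turn [ 0.     -0.0004  2.3744] deg 136.04209726546242
slide mm [207.6 951.3  68.8] turn [-0.0003 -0.     -0.7672] deg 43.95790586452171
```

Request:
{"api": "drive_tool", "payload": {"slide": [[20, 40, 20], [45, 80, 30], [70, 120, 35], [95, 165, 40], [120, 210, 40], [145, 255, 40], [170, 300, 40], [195, 345, 40], [220, 390, 40], [245, 435, 40]], "turn": [[0, 0, 0.14], [0, 0, 0.29], [0, 0, 0.44], [0, 0, 0.59], [0, 0, 0.74], [0, 0, 0.89], [0, 0, 1.04], [0, 0, 1.19], [0, 0, 1.34], [0, 0, 1.49]], "gripper": [1, 1, 1, 1, 1, 1, 1, 1, 1, 1]}}

```text
t: 1.4
eef_pos: [0.482, -0.2028, 0.2716]
tool_rot: [0.7, -0.103, 0.699, 0.102]
contact_force: [1.0, -0.4, 1.2]
gripper_width: 1.0
```

```bash
python3 - <<'E'
from h import *
show();goto([.58,-.03,.27],85.2)
E
```

```text
t 1.4 p [ 0.482  -0.2028  0.2716] jawz [0.958  0.2868 0.0003] yaw 16.66358519825457 x [ 0.0005 -0.0008 -1.    ] F [ 0.9651 -0.4407  1.1954] w 0.9996487405064919 q [ 0.6801  0.2224 -0.4658  1.8435  0.1121  1.1006  0.4643]
slide mm [ 98.  172.8  -1.6] turn [0.0004 0.0009 1.1962] deg 68.5364415113414
slide mm [ 98.  172.8  -1.6] turn [ 0.001  -0.0004 -1.9454] deg 111.46358617556368
```

Request:
{"api": "drive_tool", "payload": {"slide": [[20, 40, 0], [45, 80, 0], [70, 120, 0], [90, 160, 0], [98, 173, 0], [98, 173, 0], [98, 173, 0], [98, 173, 0], [98, 173, 0], [98, 173, 0]], "turn": [[0, 0, 0.14], [0, 0, 0.29], [0, 0, 0.44], [0, 0, 0.59], [0, 0, 0.74], [0, 0, 0.89], [0, 0, 1.04], [0, 0, 1.19], [0, 0, 1.196], [0, 0, 1.196]], "gripper": [1, 1, 1, 1, 1, 1, 1, 1, 1, 1]}}

```text
t: 2.4
eef_pos: [0.5799, -0.03, 0.2716]
tool_rot: [0.522, -0.478, 0.521, 0.477]
contact_force: [-0.2, 0.7, 0.6]
gripper_width: 0.999
```

```bash
python3 - <<'E'
from h import *
import pickle
c=cam('wrist');save(c,'w1');pickle.dump(c,open('w1.pkl','wb'));show()
E
```

```text
t 2.45 p [ 0.5799 -0.03    0.2716] jawz [0.0877 0.9961 0.0002] yaw 84.96602890223609 x [ 0.0009  0.0001 -1.    ] F [ 0.4137 -0.4122  0.0894] w 0.9986201387346351 q [ 0.526   0.378  -0.7483  1.7019  0.2763  1.1696  1.1869]
```

View pics/w1.png

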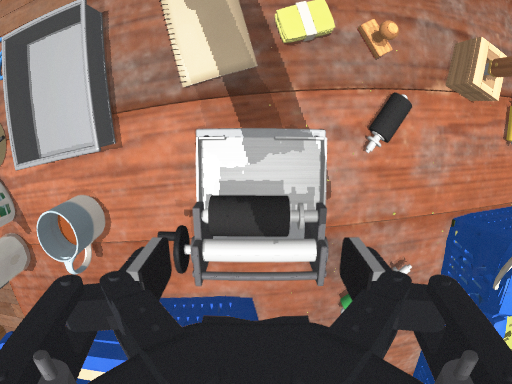

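```bash
python3 - <<'E'
from h import *
import pickle
c=pickle.load(open('w1.pkl','rb'))
save(c,'w1s',(175,120,345,290),4.5);save(c,'w1t',(0,0,120,175),4);save(c,'w1b',(430,25,512,110),7)
E
```

```text
(no output)
```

View pics/w1s.png

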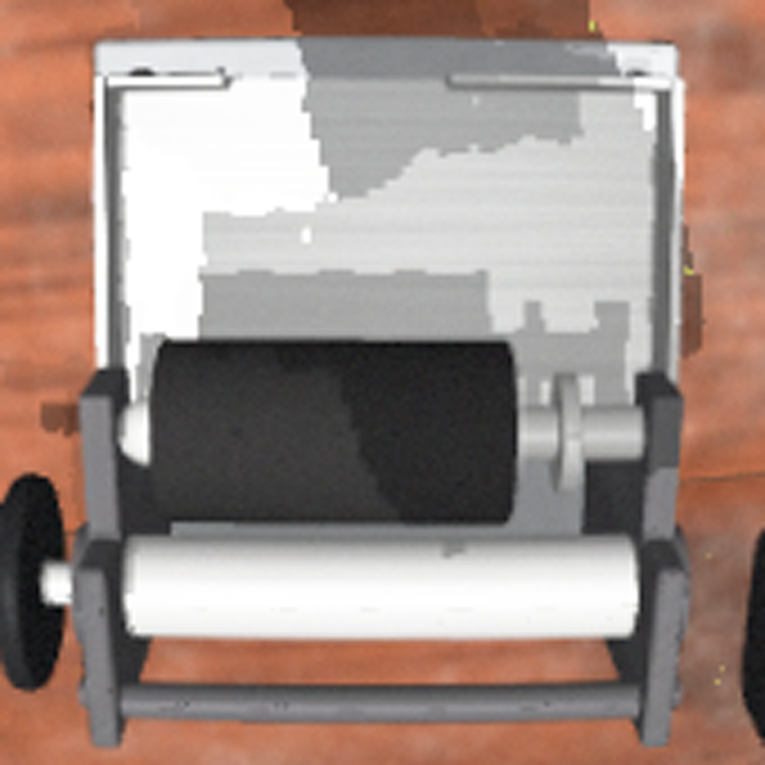

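View pics/w1t.png

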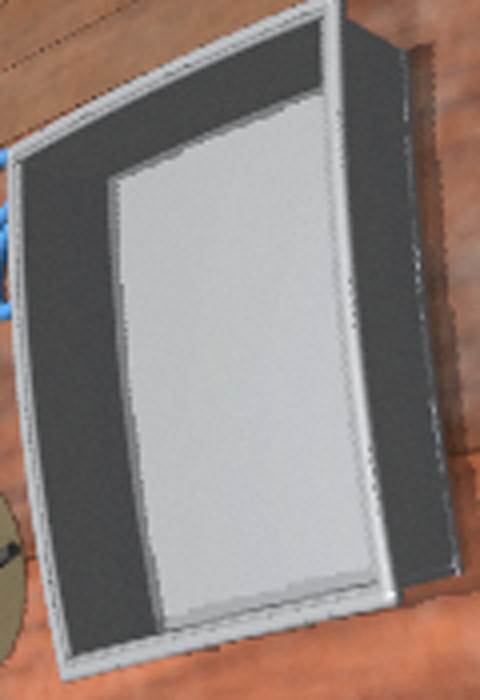

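View pics/w1b.png

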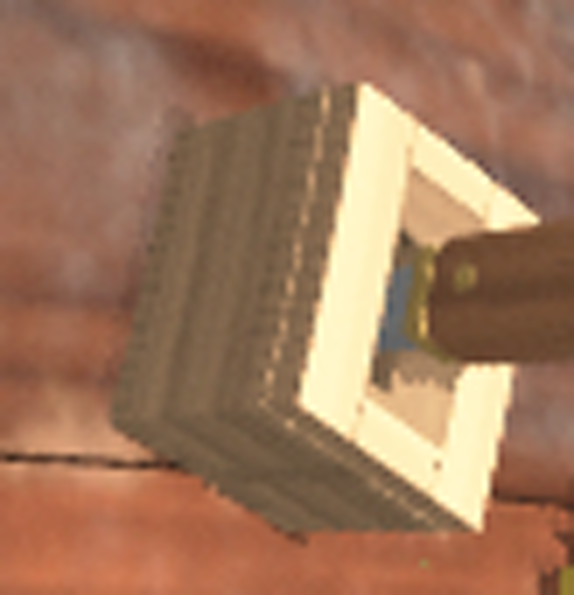

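```bash
python3 - <<'E'
from h import *
import pickle
c=pickle.load(open('w1.pkl','rb'))
P=lambda x,y,z:plane(c,175+x/4.5,120+y/4.5,z,True)
pts={'lugN_in_front_top(-14,79,104)':P(640,374,.104),'lugN_out(-14,87,104)':P(682,376,.104),'lugF_in(-14,-55)':P(121,372,.104),'lugF_out':P(81,374,.104),
'collar face top (0,62,~.1)':P(580,430,.104),'spindle mid top(0,70,97)':P(612,431,.097),'sleeve L (0,-45,.114)':P(153,432,.106),'sleeve R(0,45)':P(517,432,.106),
'base fl':P(95,42,.006),'base fr':P(680,45,.006),'plate back N top (76,?,124)':P(655,742,.1)}
for k,v in pts.items():print(k,v)
d=pts['lugN_in_front_top(-14,79,104)']-pts['lugF_in(-14,-55)'];print('ydir',np.degrees(np.arctan2(d[1],d[0])),np.linalg.norm(d))
d=pts['sleeve R(0,45)']-pts['sleeve L (0,-45,.114)'];print('ydir',np.degrees(np.arctan2(d[1],d[0])),np.linalg.norm(d))
d=pts['base fr']-pts['base fl'];print('ydir',np.degrees(np.arctan2(d[1],d[0])),np.linalg.norm(d))
T=[plane(c,x/4,y/4,.063,True) for x,y in [(18,157),(330,2),(388,600),(65,672)]];print('tote',np.array(T),np.mean(T,0))
for i in range(4):d=T[(i+1)%4]-T[i];print(np.linalg.norm(d),np.degrees(np.arctan2(d[1],d[0])))
B=[plane(c,430+x/7,25+y/7,.07,True) for x,y in [(365,82),(302,402),(482,530),(540,218)]];print('block',np.array(B),np.mean(B,0))
for i in range(4):d=B[(i+1)%4]-B[i];print(np.linalg.norm(d),np.degrees(np.arctan2(d[1],d[0])))
E
```

```text
lugN_in_front_top(-14,79,104) [0.615  0.0359 0.104 ]
lugN_out(-14,87,104) [0.6165 0.0465 0.104 ]
lugF_in(-14,-55) [ 0.6032 -0.0905  0.104 ]
lugF_out [ 0.6028 -0.1005  0.104 ]
collar face top (0,62,~.1) [0.628  0.0204 0.104 ]
spindle mid top(0,70,97) [0.6317 0.0296 0.097 ]
sleeve L (0,-45,.114) [ 0.6185 -0.0842  0.106 ]
sleeve R(0,45) [0.6263 0.0045 0.106 ]
base fl [ 0.5258 -0.1065  0.006 ]
base fr [0.5421 0.0725 0.006 ]
plate back N top (76,?,124) [0.7245 0.0398 0.1   ]
ydir 84.66841602698703 0.12691770031443472
ydir 84.97232126229653 0.08908658569250469
ydir 84.79898818422213 0.1796843353489712
tote [[ 0.3287 -0.3958  0.063 ]
 [ 0.321  -0.2394  0.063 ]
 [ 0.5322 -0.2322  0.063 ]
 [ 0.536  -0.3932  0.063 ]] [ 0.4294 -0.3152  0.063 ]
0.1566061482406992 92.84446271558282
0.21132116046766633 1.9301108610934534
0.1610114993419019 -88.64477166514123
0.20725365537432028 -179.29112391439355
block [[0.4045 0.3114 0.07  ]
 [0.475  0.2825 0.07  ]
 [0.4978 0.3373 0.07  ]
 [0.4267 0.3656 0.07  ]] [0.451  0.3242 0.07  ]
0.0762521976962065 -22.31084750336308
0.05933152914944297 67.38501849266727
0.07662141188741738 158.2899383140275
0.058527300993621315 -112.26183751276996
```

Request:
{"api": "drive_tool", "payload": {"slide": [[-15, 40, 0], [-32, 85, -5], [-49, 130, -10], [-66, 177, -15], [-83, 224, -20], [-100, 270, -25], [-117, 315, -30], [-128, 345, -30], [-131, 352, -30], [-131, 352, -30]], "turn": [[0, 0, -0.05], [0, 0, -0.1], [0, 0, -0.15], [0, 0, -0.2], [0, 0, -0.25], [0, 0, -0.305], [0, 0, -0.305], [0, 0, -0.305], [0, 0, -0.305], [0, 0, -0.305]], "gripper": [1, 1, 1, 1, 1, 1, 1, 1, 1, 1]}}

```text
t: 3.45
eef_pos: [0.4482, 0.3232, 0.2417]
tool_rot: [0.588, -0.393, 0.587, 0.393]
contact_force: [-0.0, -0.6, 0.4]
gripper_width: 1.0
```

```bash
python3 - <<'E'
from h import *
import pickle
c=cam('wrist');save(c,'w2',(150,100,400,384),2.1);pickle.dump(c,open('w2.pkl','wb'));show()
E
```

```text
t 3.5 p [0.4492 0.3215 0.2416] jawz [ 0.3839  0.9234 -0.0003] yaw 67.4233319566293 x [ 0.0012 -0.0009 -1.    ] F [ 0.1264  0.0688 -0.4223] w 0.9979859603563639 q [-0.0847  0.3737 -0.8147  1.7984  0.3043  1.0996  0.1715]
```

View pics/w2.png

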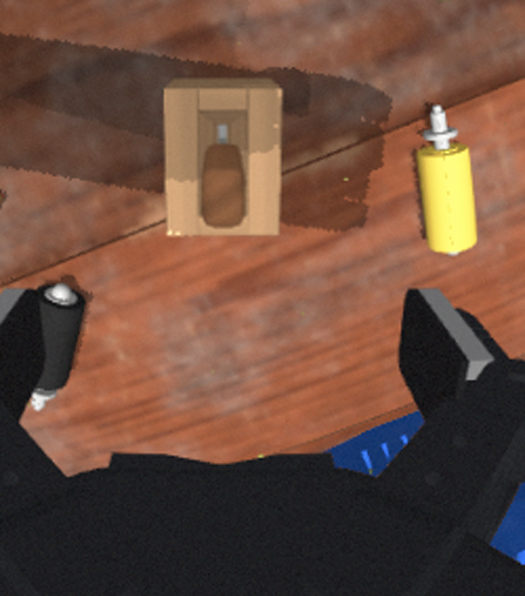

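```bash
python3 - <<'E'
from h import *
import pickle
c=pickle.load(open('w2.pkl','rb'))
save(c,'w2c',(225,135,290,215),8)
P=lambda x,y,z:plane(c,150+x/2.1,100+y/2.1,z,True)
B=[P(x,y,.07) for x,y in [(165,88),(281,88),(279,236),(167,235)]];print('block',np.array(B),np.mean(B,0))
for i in range(4):d=B[(i+1)%4]-B[i];print(np.linalg.norm(d),np.degrees(np.arctan2(d[1],d[0])))
E
```

```text
block [[0.4033 0.3122 0.07  ]
 [0.4255 0.366  0.07  ]
 [0.4981 0.3367 0.07  ]
 [0.4748 0.282  0.07  ]] [0.4504 0.3242 0.07  ]
0.058308885124239845 67.54954754065635
0.07820906048021471 -22.00635650340486
0.0594409759865775 -113.03212395905818
0.07760503312111523 157.1635316998488
```

View pics/w2c.png

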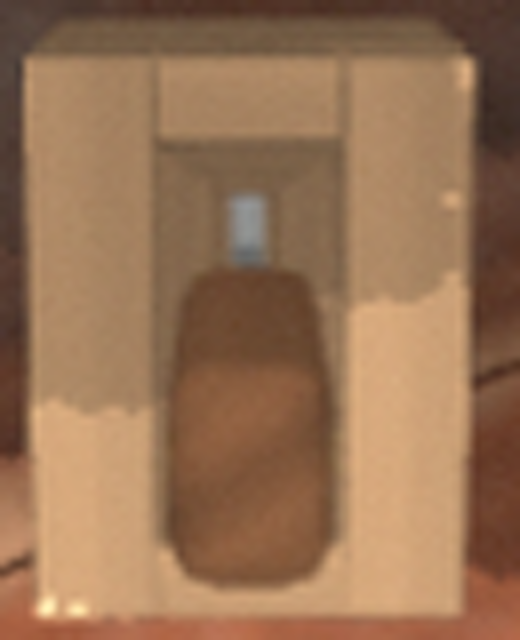

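```bash
python3 - <<'E'
from h import *
import pickle
c=pickle.load(open('w2.pkl','rb'))
C=np.array([.4505,.324]);a=np.radians(-22.4);ex=np.array([np.cos(a),np.sin(a)]);ey=np.array([-ex[1],ex[0]])
def f(x,y,z):
    p=plane(c,225+x/8,135+y/8,z,True)[:2]-C;print((x,y),z,'block mm',p@ex*1e3,p@ey*1e3)
f(250,585,.142);f(250,368,.142);f(168,480,.142);f(334,480,.142);f(180,300,.076);f(325,300,.076);f(250,268,.076);f(250,200,.07);f(228,220,.06);f(268,220,.06)
goto([.4505,.324,.092],67.6)
E
```

```text
(250, 585) 0.142 block mm 10.875500292256906 -0.06700372849762848
(250, 368) 0.142 block mm -12.793548540872738 -0.06086914671230015
(168, 480) 0.142 block mm -0.7363872082523011 -8.693481961580668
(334, 480) 0.142 block mm -0.711524302287395 8.777530085494242
(180, 300) 0.076 block mm -7.224717250276319 -8.987327437069123
(325, 300) 0.076 block mm -7.203211563773336 10.087513193622701
(250, 268) 0.076 block mm -11.486558438547942 0.22171081447947166
(250, 200) 0.07 block mm -19.611105076790622 0.2516901077225103
(228, 220) 0.06 block mm -15.326686976292576 -2.730234859463292
(268, 220) 0.06 block mm -15.320450948276106 2.765782896096177
slide mm [   1.3    2.5 -149.6] turn [0.0009 0.0012 0.0031] deg 0.19516334647141806
slide mm [   1.3    2.5 -149.6] turn [ 0.0018 -0.0013 -3.1385] deg 179.82334594689604
```

Request:
{"api": "drive_tool", "payload": {"slide": [[1, 3, -40], [1, 3, -80], [1, 3, -115], [1, 3, -140], [1, 3, -150], [1, 3, -150], [1, 3, -150]], "turn": [[0, 0, 0.003], [0, 0, 0.003], [0, 0, 0.003], [0, 0, 0.003], [0, 0, 0.003], [0, 0, 0.003], [0, 0, 0.003]], "gripper": [1, 1, 1, 1, 1, 1, 1], "squeeze": 60}}

```text
t: 4.2
eef_pos: [0.4514, 0.3243, 0.0927]
tool_rot: [0.589, -0.393, 0.587, 0.392]
contact_force: [0.4, 0.1, 0.7]
gripper_width: 1.004
```

```bash
python3 - <<'E'
from h import *
show();c=cam('wrist');save(c,'w3')
E
```

```text
t 4.2 p [0.4514 0.3243 0.0927] jawz [0.3828 0.9238 0.0008] yaw 67.49448588753624 x [ 0.0026 -0.0002 -1.    ] F [0.3884 0.1275 0.7491] w 1.0038072695827043 q [-0.1856  0.5581 -0.7131  1.9236  0.4882  0.8372  0.0183]
```

View pics/w3.png

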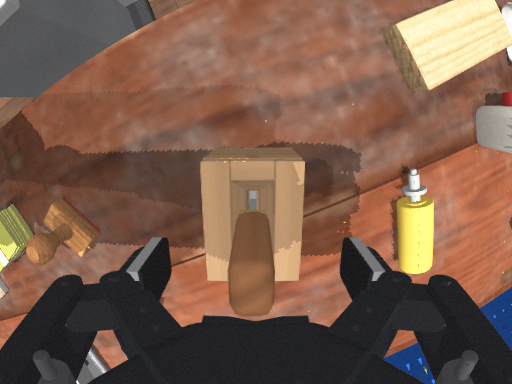

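Request:
{"api": "drive_tool", "payload": {"slide": [[0, 0, 0], [0, 0, 0], [0, 0, 0], [0, 0, 0], [0, 0, 0], [0, 0, 0], [0, 0, 0], [0, 0, 0]], "turn": [[0, 0, 0], [0, 0, 0], [0, 0, 0], [0, 0, 0], [0, 0, 0], [0, 0, 0], [0, 0, 0], [0, 0, 0]], "gripper": [0, 0, 0, 0, 0, 0, 0, 0], "squeeze": 60}}

```text
t: 5.05
eef_pos: [0.4514, 0.3245, 0.0933]
tool_rot: [0.589, -0.394, 0.587, 0.392]
contact_force: [-1.8, -2.2, 5.0]
gripper_width: 0.206
```

```bash
python3 - <<'E'
from h import *
show();c=cam('wrist');save(c,'w4')
E
```

```text
t 5.05 p [0.4514 0.3245 0.0933] jawz [0.3823 0.924  0.001 ] yaw 67.52199202954392 x [ 0.0033 -0.0002 -1.    ] F [-1.8225 -2.1994  5.0042] w 0.20618469304304246 q [-0.1859  0.5571 -0.7135  1.9233  0.4881  0.8378  0.0183]
```

View pics/w4.png

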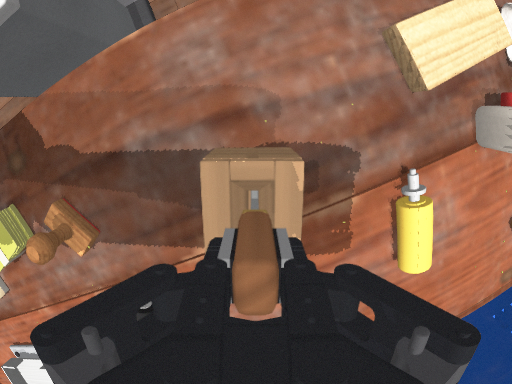

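Request:
{"api": "drive_tool", "payload": {"slide": [[0, 0, 20], [0, 0, 45], [0, 0, 75], [0, 0, 110], [0, 0, 145], [20, -33, 150], [45, -74, 150], [70, -116, 150], [95, -157, 150], [120, -199, 150]], "turn": [[0, 0, 0], [0, 0, 0], [0, 0, 0], [0, 0, 0], [0, 0, 0], [0, 0, 0.05], [0, 0, 0.1], [0, 0, 0.15], [0, 0, 0.2], [0, 0, 0.25]], "gripper": [0, 0, 0, 0, 0, 0, 0, 0, 0, 0]}}

```text
t: 6.1
eef_pos: [0.572, 0.1238, 0.243]
tool_rot: [0.535, -0.464, 0.533, 0.463]
contact_force: [0.9, 1.0, -0.9]
gripper_width: 0.205
```

```bash
python3 - <<'E'
from h import *
show();goto([.6287,.0297,.235],84.8);c=cam('wrist');save(c,'w5')
E
```

```text
t 6.1 p [0.572  0.1238 0.243 ] jawz [0.1395 0.9902 0.0012] yaw 81.9828859584743 x [ 0.0034  0.0007 -1.    ] F [ 0.9442  0.9514 -0.915 ] w 0.20504193693369116 q [ 0.2886  0.4262 -0.796   1.7249  0.334   1.128   0.8238]
slide mm [ 56.7 -94.1  -8. ] turn [-0.0008  0.0033  0.0492] deg 2.824102651401001
slide mm [ 56.7 -94.1  -8. ] turn [ 0.0052  0.0013 -3.0924] deg 177.18277984268803
```

View pics/w5.png

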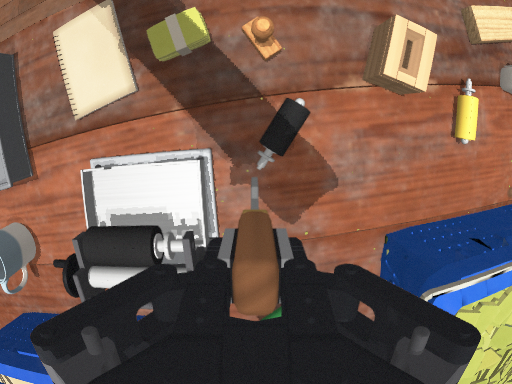

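Request:
{"api": "drive_tool", "payload": {"slide": [[20, -33, -2], [40, -66, -4], [52, -86, -8], [57, -94, -8], [57, -94, -8], [57, -94, -8]], "turn": [[-0.001, 0.003, 0.02], [-0.001, 0.003, 0.049], [-0.001, 0.003, 0.049], [-0.001, 0.003, 0.049], [-0.001, 0.003, 0.049], [-0.001, 0.003, 0.049]], "gripper": [0, 0, 0, 0, 0, 0]}}

```text
t: 6.75
eef_pos: [0.6332, 0.0215, 0.2341]
tool_rot: [0.523, -0.476, 0.525, 0.473]
contact_force: [-1.4, -0.5, -0.7]
gripper_width: 0.205
```

```bash
python3 - <<'E'
from h import *
import pickle
show();c=cam('wrist');save(c,'w6',(120,100,370,290),3.1);pickle.dump(c,open('w6.pkl','wb'))
E
```

```text
t 6.75 p [0.6332 0.0215 0.2341] jawz [ 0.0981  0.9952 -0.0042] yaw 84.36824798601342 x [ 0.0015 -0.0044 -1.    ] F [-1.4105 -0.5198 -0.7372] w 0.2045374282734974 q [ 0.4027  0.5106 -0.753   1.6189  0.3779  1.1618  1.0334]
```

View pics/w6.png

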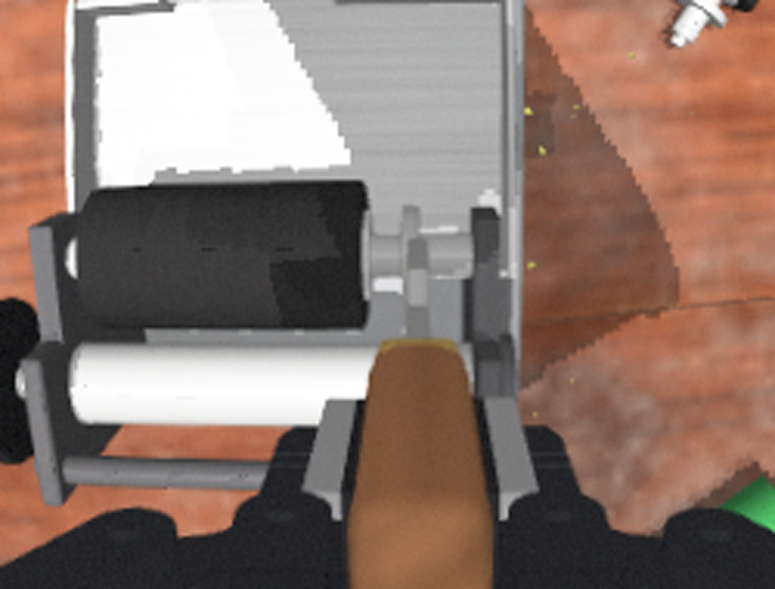

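Request:
{"api": "drive_tool", "payload": {"slide": [[-4, 8, 0], [-4, 8, 0], [-4, 8, 0], [-4, 8, 0]], "turn": [[0.004, 0, 0.008], [0.004, 0, 0.008], [0.004, 0, 0.008], [0.004, 0, 0.008]], "gripper": [0, 0, 0, 0]}}

```text
t: 7.2
eef_pos: [0.6291, 0.0301, 0.2345]
tool_rot: [0.522, -0.478, 0.521, 0.477]
contact_force: [0.0, -0.7, -0.6]
gripper_width: 0.202
```

```bash
python3 - <<'E'
from h import *
import pickle
show();c=cam('wrist');save(c,'w7',(200,120,300,240),5);pickle.dump(c,open('w7.pkl','wb'));show()
s=cam('scene');save(s,'s7',(215,120,345,240),5)
E
```

```text
t 7.2 p [0.6291 0.0301 0.2345] jawz [ 0.0888  0.9961 -0.0006] yaw 84.90679542807385 x [ 0.0021 -0.0008 -1.    ] F [ 0.0329 -0.7291 -0.6258] w 0.20171239431710578 q [ 0.3974  0.5051 -0.7593  1.628   0.3738  1.1572  1.0305]
t 7.25 p [0.6292 0.0298 0.2344] jawz [ 0.0893  0.996  -0.0006] yaw 84.87628816710537 x [ 0.002  -0.0008 -1.    ] F [ 0.8859  0.0639 -0.9725] w 0.20297584239906744 q [ 0.3977  0.5053 -0.759   1.6279  0.3739  1.1572  1.0305]
```

View pics/w7.png

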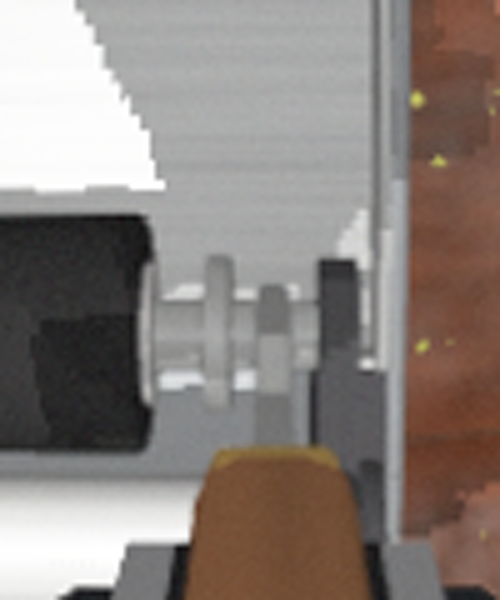

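View pics/s7.png

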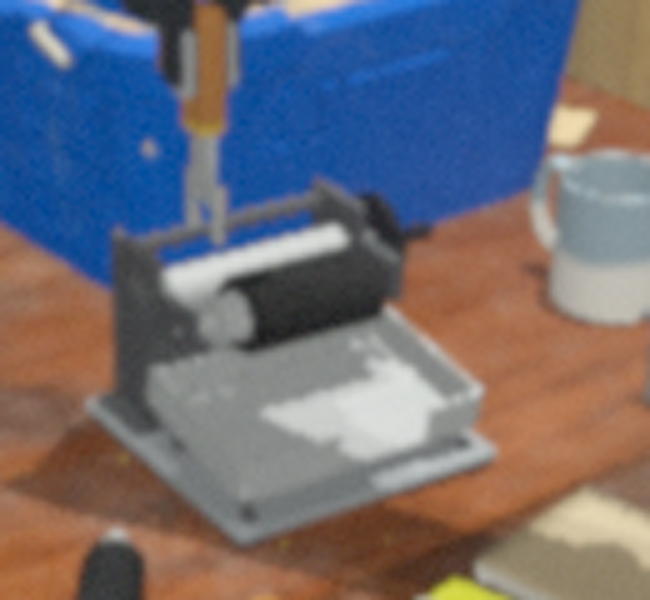

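```bash
python3 - <<'E'
from h import *
import pickle
c=pickle.load(open('w7.pkl','rb'))
O=np.array([.6223,-.0405]);a=np.radians(-5.2);ex=np.array([np.cos(a),np.sin(a)]);ey=np.array([-ex[1],ex[0]])
def f(n,x,y,z):
    p=plane(c,200+x/5,120+y/5,z,True)[:2]-O;print(n,'stand mm',p@ex*1e3,p@ey*1e3)
zt=.2344-.085
f('tine front tip L',258,290,zt);f('R',291,290,zt)
f('slot root front?',258,335,zt+.02);f('R',291,335,zt+.02)
f('blade at neck L',254,440,.2344-.085+.066);f('R',292,440,.2344-.085+.066)
f('collar face',234,300,.09);f('collar face top',234,330,.104);f('collar in',206,330,.104)
f('lug in top front',318,259,.104);f('lug out',359,259,.104)
f('spindle mid front',300,300,.09);f('spindle back',300,367,.09)
f('collar front',219,255,.09);f('collar back',219,408,.09)
print((np.array([.6292,.0298])-O)@ex,(np.array([.6292,.0298])-O)@ey)
E
```

```text
tine front tip L stand mm -15.9588846611339 68.34029729288173
R stand mm -15.966031378353348 73.48283684455416
slot root front? stand mm -13.66022918890569 68.57506911604807
R stand mm -13.666925193393462 73.29844110116865
blade at neck L stand mm -12.721982140699927 68.6626794894558
R stand mm -12.72852555979607 72.97549982662393
collar face stand mm -1.2031783659382347 62.88165484226045
collar face top stand mm 1.4829680612928922 63.25355663104806
collar in stand mm 1.4867600200668667 57.97435949120396
lug in top front stand mm -12.152611800799885 78.96518571162431
lug out stand mm -12.179949055420392 86.6117766316575
spindle mid front stand mm -1.2191851689445852 75.88521110407568
spindle back stand mm 12.450379060495335 75.95867165847278
collar front stand mm -10.231425969721128 59.98788659276917
collar back stand mm 21.00330906010714 59.73712327974175
0.0005001319625462675 0.0706360380260674
```

```bash
python3 - <<'E'
from h import *
import pickle
c=pickle.load(open('w7.pkl','rb'));d=pickle.load(open('w1.pkl','rb'));e=pickle.load(open('w6.pkl','rb'))
O=np.array([.6223,-.0405]);a=np.radians(-5.2);ex=np.array([np.cos(a),np.sin(a)]);ey=np.array([-ex[1],ex[0]])
def S(X): q=X[:2]-O;return np.round([q@ex*1e3,q@ey*1e3,X[2]*1e3],1)
r7=ray(c,200+219/5,120+331.5/5,True);r1=ray(d,175+570/4.5,120+430/4.5,True)
X,er=tri(r7,r1);print('collar',S(X),er)
for nm,cc in (('w1',d),('w6',e),('w7',c)):
    print(nm,'cam in stand',S(-cc['R'].T@cc['t']))
print('collar z=.09', S(plane(c,200+219/5,120+331.5/5,.09,True)),S(plane(d,175+570/4.5,120+430/4.5,.09,True)))
# sleeve near end edge silhouettes
for nm,cc,u,v0,v1 in (('w1',d,175+515/4.5,120+342/4.5,120+523/4.5),('w6',e,120+362/3.1,100+182/3.1,100+328/3.1),('w7',c,200+140/5,120+214/5,120+452/5)):
    A=ray(cc,u,v0,True);B=ray(cc,u,v1,True);m=A[1]+B[1];m/=np.linalg.norm(m)
    X=A[0]+m*(.09-A[0][2])/m[2];print(nm,'sleeve end axis',S(X))
E
```

```text
collar [ 3.9 60.2 94.1] [np.float64(0.00029432814189561473), np.float64(0.00029432814189576256)]
w1 cam in stand [-108.     6.6  413.2]
w6 cam in stand [-59.6  64.1 375.7]
w7 cam in stand [-64.6  71.1 376. ]
collar z=.09 [ 5.2 59.9 90. ] [ 5.1 61.  90. ]
w1 sleeve end axis [ 5.7 46.7 90. ]
w6 sleeve end axis [ 5.7 44.3 90. ]
w7 sleeve end axis [ 5.5 44.1 90. ]
```

Request:
{"api": "drive_tool", "payload": {"slide": [[3, 0, -10], [5, 0, -20], [5, 0, -30], [5, 0, -38], [5, 0, -38], [5, 0, -38]], "turn": [[0, 0, 0], [0, 0, 0], [0, 0, 0], [0, 0, 0], [0, 0, 0], [0, 0, 0]], "gripper": [0, 0, 0, 0, 0, 0]}}

```text
t: 7.9
eef_pos: [0.6342, 0.0298, 0.1961]
tool_rot: [0.522, -0.478, 0.522, 0.477]
contact_force: [0.7, 0.5, -0.6]
gripper_width: 0.205
```

```bash
python3 - <<'E'
from h import *
import pickle
c=cam('wrist');save(c,'w8',(200,120,300,240),5);pickle.dump(c,open('w8.pkl','wb'));show()
s=cam('scene');save(s,'s8',(230,140,310,220),7)
E
```

```text
t 7.95 p [0.6344 0.0298 0.1966] jawz [ 0.0895  0.996  -0.0003] yaw 84.8667013627121 x [ 0.0022 -0.0005 -1.    ] F [-0.1254 -0.3055 -1.1578] w 0.19868459911969605 q [ 0.3816  0.5486 -0.7406  1.654   0.4077  1.0972  1.0066]
```

View pics/w8.png

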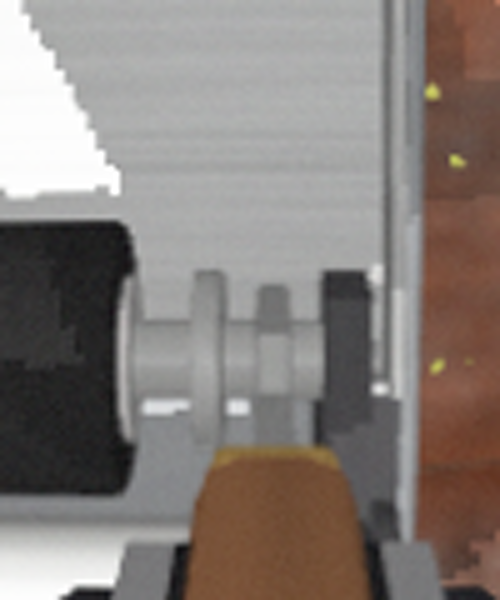

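View pics/s8.png

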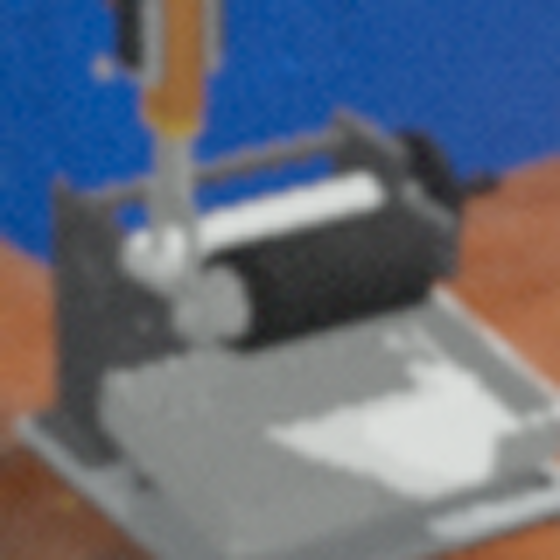

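```bash
cat >> h.py <<'E'
O=np.array([.6276,-.0407]);_a=np.radians(-5.2);ex=np.array([np.cos(_a),np.sin(_a)]);ey=np.array([-ex[1],ex[0]])
def S(X): q=np.asarray(X)[:2]-O;return np.round([q@ex*1e3,q@ey*1e3,X[2]*1e3],1)
E
python3 - <<'E'
from h import *
import pickle
c=pickle.load(open('w8.pkl','rb'))
f=lambda n,x,y,z:print(n,S(plane(c,200+x/5,120+y/5,z,True)))
zt=.1966-.085
f('tip',258,288,zt);f('tip',289,288,zt);f('spindle',310,356,.09);f('collar face',226,356,.1);f('lug in',325,300,.104);f('lug front low',340,271,.081);f('collar c',210,356,.09);f('root/front edge',275,335,zt+.02)
print(S([.6344,.0298,.1966]))
E
```

```text
tip [-16.7  68.2 111.6]
tip [-16.8  73.  111.6]
spindle [-0.2 76.9 90. ]
collar face [ -2.8  62.7 100. ]
lug in [-13.2  78.9 104. ]
lug front low [-13.3  82.3  81. ]
collar c [-0.2 59.6 90. ]
root/front edge [-14.1  70.9 131.6]
[  0.4  70.8 196.6]
```

Request:
{"api": "drive_tool", "payload": {"slide": [[0, 0, -10], [0, 0, -20], [0, 0, -28], [0, 0, -31], [0, 0, -31], [0, 0, -31]], "turn": [[0, 0, 0], [0, 0, 0], [0, 0, 0], [0, 0, 0], [0, 0, 0], [0, 0, 0]], "gripper": [0, 0, 0, 0, 0, 0]}}

```text
t: 8.6
eef_pos: [0.6347, 0.03, 0.1659]
tool_rot: [0.523, -0.478, 0.521, 0.476]
contact_force: [0.3, -0.9, -1.3]
gripper_width: 0.205
```

```bash
python3 - <<'E'
from h import *
c=cam('wrist');save(c,'w9',(200,120,300,240),5);show()
o,_=st();print(S(o['eef_pos']))
s=cam('scene');save(s,'s9',(230,140,310,220),7)
E
```

```text
t 8.65 p [0.6348 0.03   0.1661] jawz [ 0.0895  0.996  -0.    ] yaw 84.86375743595515 x [ 0.0032 -0.0003 -1.    ] F [-0.0731 -0.9402 -0.9953] w 0.2049147451815658 q [ 0.3702  0.5793 -0.7253  1.6811  0.4346  1.0453  0.9855]
[  0.8  71.1 166.1]
```

View pics/w9.png

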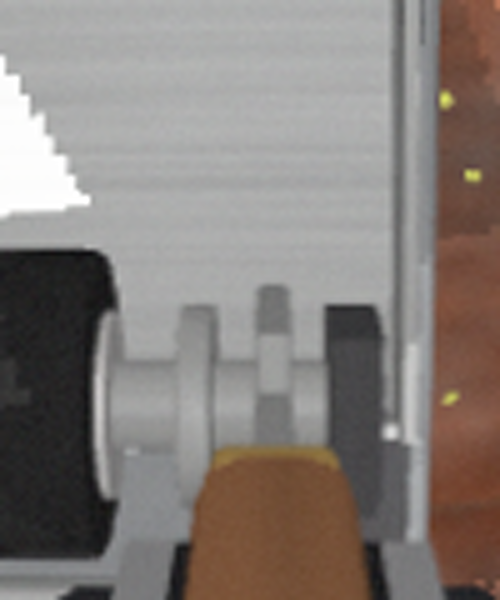

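View pics/s9.png

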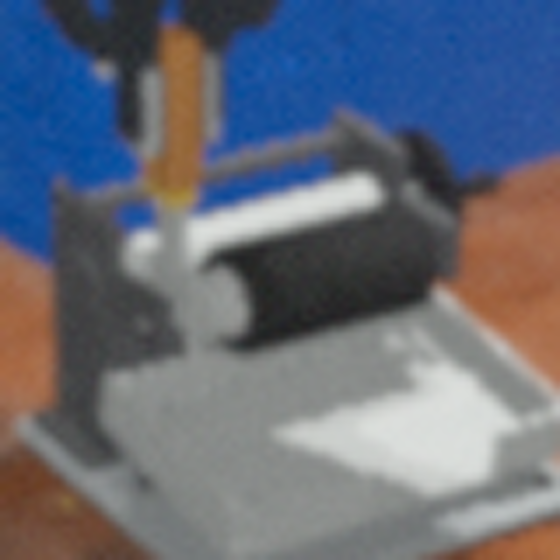

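Request:
{"api": "drive_tool", "payload": {"slide": [[-0.3, -3, 0], [-0.5, -6, 0], [-0.8, -9, 0], [-1.1, -12, 0], [-1.3, -14.5, 0], [-1.3, -14.5, 0], [-1.3, -14.5, 0], [-1.3, -14.5, 0]], "turn": [[0, 0, 0], [0, 0, 0], [0, 0, 0], [0, 0, 0], [0, 0, 0], [0, 0, 0], [0, 0, 0], [0, 0, 0]], "gripper": [0, 0, 0, 0, 0, 0, 0, 0]}}

```text
t: 9.5
eef_pos: [0.6335, 0.0164, 0.1662]
tool_rot: [0.523, -0.478, 0.521, 0.477]
contact_force: [0.6, 5.0, -2.7]
gripper_width: 0.204
```

```bash
python3 - <<'E'
from h import *
import pickle
c=cam('wrist');save(c,'w10',(200,120,300,240),5);show();pickle.dump(c,open('w10.pkl','wb'))
o,_=st();print(S(o['eef_pos']))
E
```

```text
t 9.55 p [0.6335 0.0164 0.1662] jawz [0.0887 0.9961 0.001 ] yaw 84.9095997177175 x [ 0.0036  0.0007 -1.    ] F [ 0.5088  4.6482 -2.3456] w 0.20336779659383222 q [ 0.3933  0.5763 -0.7255  1.6857  0.4323  1.0423  1.0087]
[  0.7  57.4 166.2]
```

View pics/w10.png

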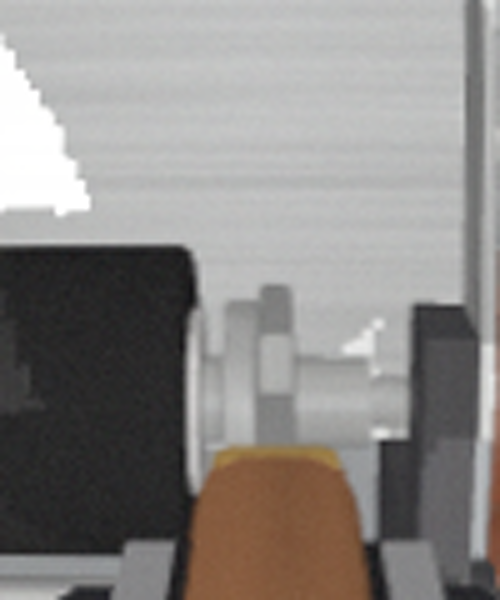

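Request:
{"api": "drive_tool", "payload": {"slide": [[-0.1, -1, 0], [-0.1, -2, 0], [-0.1, -2, -4], [-0.1, -2, -8], [-0.1, -2, -12], [-0.1, -2, -16], [-0.1, -2, -20], [-0.1, -2, -24], [-0.1, -2, -27], [-0.1, -2, -27]], "turn": [[0, 0, 0], [0, 0, 0], [0, 0, 0], [0, 0, 0], [0, 0, 0], [0, 0, 0], [0, 0, 0], [0, 0, 0], [0, 0, 0], [0, 0, 0]], "gripper": [0, 0, 0, 0, 0, 0, 0, 0, 0, 0]}}

```text
t: 10.55
eef_pos: [0.6354, 0.0157, 0.1442]
tool_rot: [0.524, -0.479, 0.519, 0.475]
contact_force: [-7.3, 2.8, 27.9]
gripper_width: 0.2
```

```bash
python3 - <<'E'
from h import *
import pickle
c=cam('wrist');save(c,'w11',(120,100,370,290),3.1);show();pickle.dump(c,open('w11.pkl','wb'))
o,_=st();print(S(o['eef_pos']))
s=cam('scene');save(s,'s11',(230,140,310,220),7)
E
```

```text
t 10.6 p [0.6354 0.0157 0.1443] jawz [0.0884 0.9961 0.001 ] yaw 84.92586028990566 x [ 0.0087  0.0003 -1.    ] F [-6.6275  3.0646 27.7767] w 0.2027522628058457 q [ 0.3849  0.6002 -0.7132  1.7027  0.4561  1.0021  0.9922]
[  2.7  56.9 144.3]
```

View pics/w11.png

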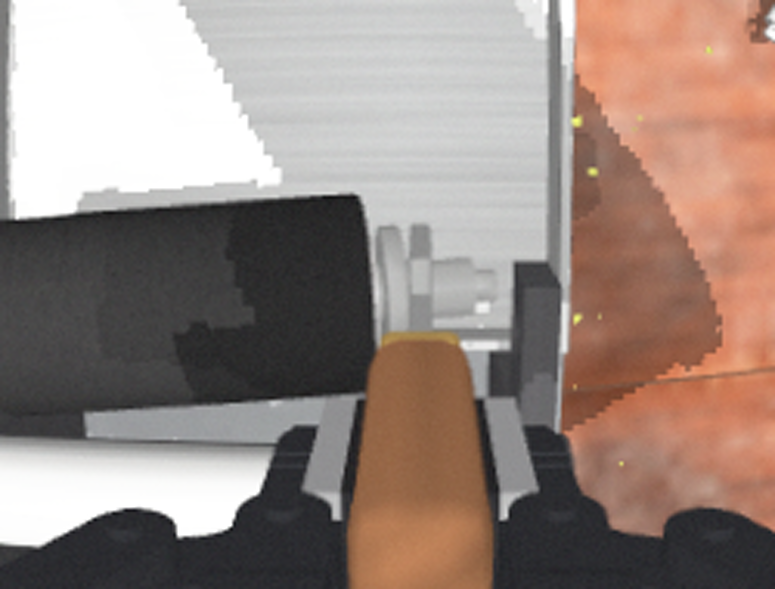

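View pics/s11.png

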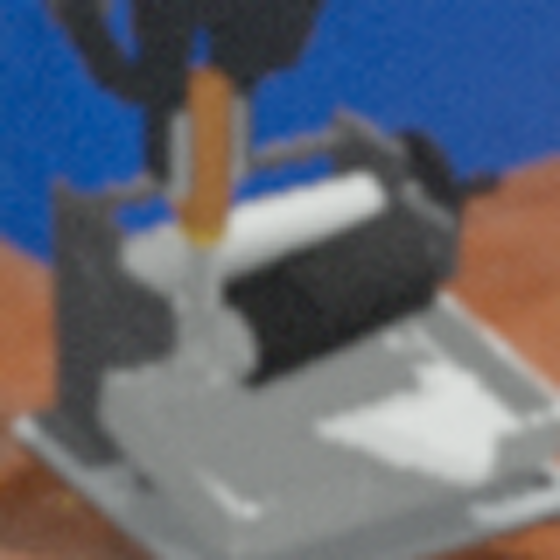

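Request:
{"api": "drive_tool", "payload": {"slide": [[0, 0, 0], [0.2, 2, 0], [0.4, 5, 0], [0.7, 8, 0], [1, 11, 0], [1, 12, 0], [1, 12, 0]], "turn": [[0, 0, 0], [0, 0, 0], [0, 0, 0], [0, 0, 0], [0, 0, 0], [0, 0, 0], [0, 0, 0]], "gripper": [0, 0, 0, 0, 0, 0, 0]}}

```text
t: 11.35
eef_pos: [0.6364, 0.0252, 0.1451]
tool_rot: [0.523, -0.48, 0.521, 0.474]
contact_force: [-4.7, -1.0, 6.9]
gripper_width: 0.203
```

```bash
python3 - <<'E'
from h import *
import pickle
c=cam('wrist');save(c,'w12',(120,100,370,290),3.1);show();pickle.dump(c,open('w12.pkl','wb'))
o,_=st();print(S(o['eef_pos']))
s=cam('scene');save(s,'s12',(230,140,310,220),7)
E
```

```text
t 11.4 p [0.6364 0.0252 0.1451] jawz [ 0.09    0.9959 -0.0033] yaw 84.8379129996285 x [ 0.0082 -0.0041 -1.    ] F [-3.3694 -1.6163  8.1793] w 0.1963684044910346 q [ 0.3655  0.6006 -0.7107  1.6985  0.4586  1.0071  0.9736]
[  2.8  66.4 145.1]
```

View pics/w12.png

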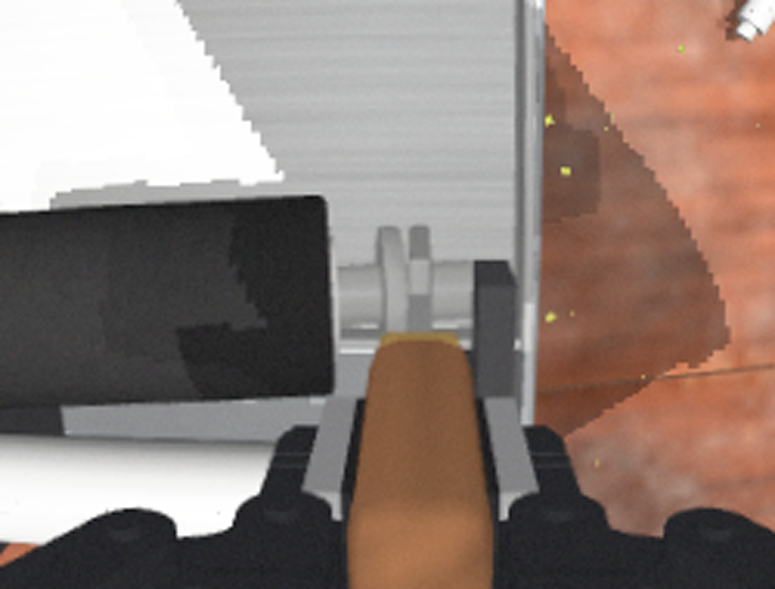

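View pics/s12.png

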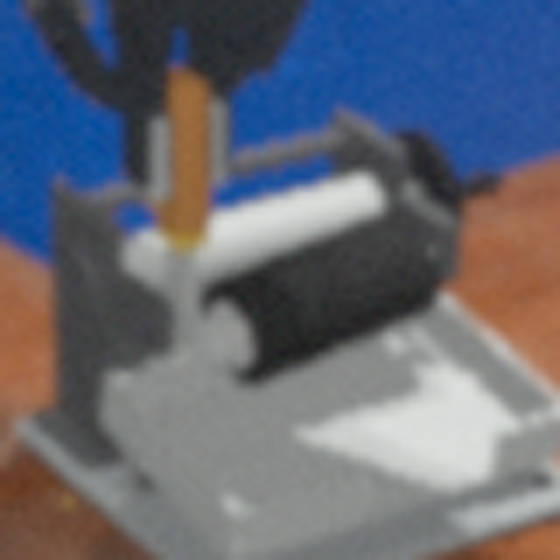

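Request:
{"api": "drive_tool", "payload": {"slide": [[0, 2, 0], [0, 3, 5], [0, 3, 10], [0, 3, 10], [0, 3, 10]], "turn": [[0, 0, 0], [0, 0, 0], [0, 0, 0], [0, 0, 0], [0, 0, 0]], "gripper": [0, 0, 0, 0, 0]}}

```text
t: 11.95
eef_pos: [0.6368, 0.0278, 0.1553]
tool_rot: [0.523, -0.48, 0.521, 0.474]
contact_force: [0.2, -0.3, -1.6]
gripper_width: 0.201
```

```bash
python3 - <<'E'
from h import *
import pickle
c=cam('wrist');save(c,'w13',(50,80,370,290),2.5);show();pickle.dump(c,open('w13.pkl','wb'))
o,_=st();print(S(o['eef_pos']))
s=cam('scene');save(s,'s13',(215,120,345,240),5)
E
```

```text
t 12.0 p [0.6366 0.0278 0.1551] jawz [ 0.0902  0.9959 -0.0036] yaw 84.82203879466898 x [ 0.0085 -0.0044 -1.    ] F [-0.0504 -0.5645 -1.3171] w 0.2040695004156164 q [ 0.365   0.59   -0.716   1.6902  0.4497  1.0235  0.9763]
[  2.7  69.  155.1]
```

View pics/w13.png

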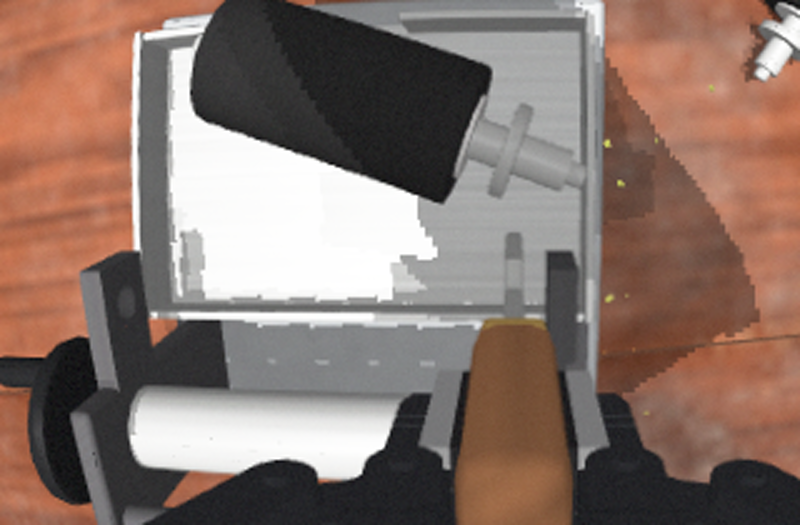

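View pics/s13.png

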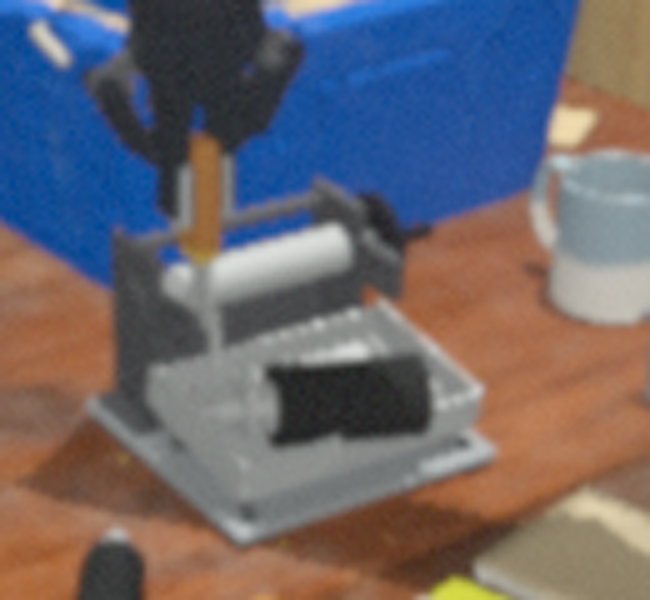

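Request:
{"api": "drive_tool", "payload": {"slide": [[0, 0, 15], [0, 0, 40], [0, 0, 70], [0, 0, 85], [0, 0, 85], [0, 0, 85]], "turn": [[0, 0, 0], [0, 0, 0], [0, 0, 0], [0, 0, 0], [0, 0, 0], [0, 0, 0]], "gripper": [0, 0, 0, 0, 0, 0]}}

```text
t: 12.65
eef_pos: [0.6362, 0.0276, 0.2395]
tool_rot: [0.523, -0.48, 0.521, 0.474]
contact_force: [-1.0, 0.1, -1.6]
gripper_width: 0.203
```

```bash
python3 - <<'E'
from h import *
import pickle
c=cam('wrist');save(c,'w14',(50,60,370,290),2.5);save(c,'w14f',(215,130,295,330),4);show();pickle.dump(c,open('w14.pkl','wb'))
t=cam('top');save(t,'t14',(250,150,330,220),8);pickle.dump(t,open('t14.pkl','wb'))
E
```

```text
t 12.7 p [0.6357 0.0274 0.2387] jawz [ 0.0903  0.9959 -0.0042] yaw 84.8194499427929 x [ 0.0063 -0.0048 -1.    ] F [ 0.3057  0.7411 -2.8304] w 0.2035773845341954 q [ 0.3939  0.5088 -0.755   1.611   0.3787  1.167   1.033 ]
```

View pics/w14.png

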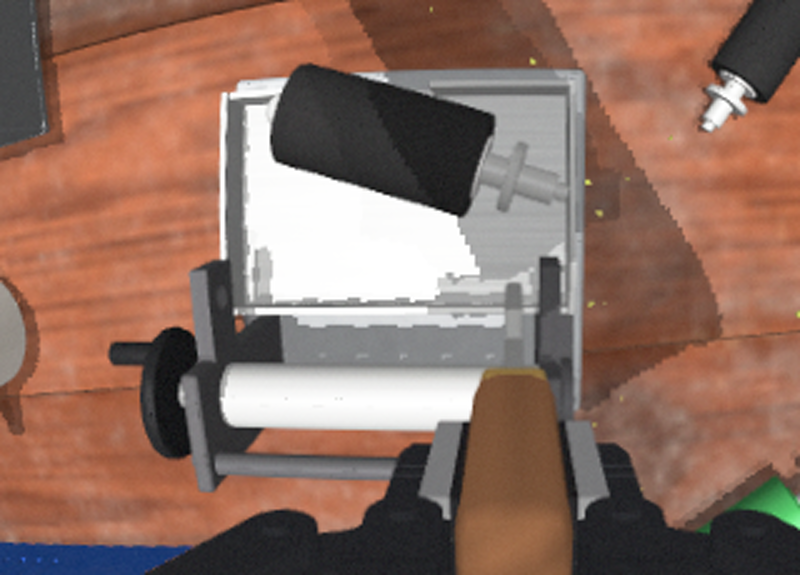

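View pics/w14f.png

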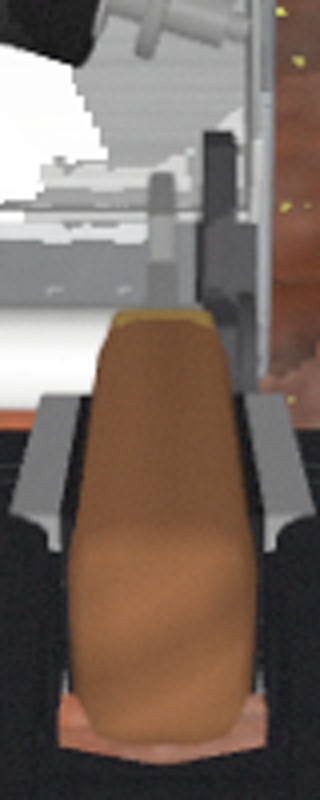

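View pics/t14.png

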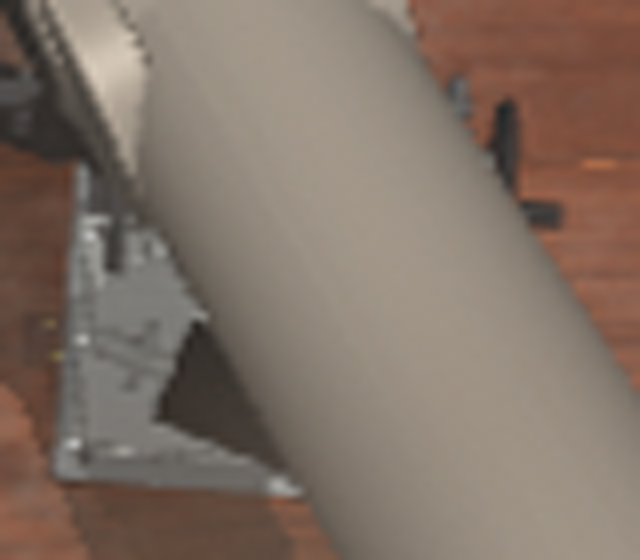

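```bash
python3 - <<'E'
from h import *
import pickle
from scipy.optimize import least_squares
c=pickle.load(open('w14.pkl','rb'))
P=lambda x,y,z:plane(c,50+x/2.5,60+y/2.5,z,True)
# sleeve silhouette corners at axis height .053
cs=[(312,66),(494,118),(460,215),(275,158)]
Q=[P(x,y,.053) for x,y in cs]
print([S(q) for q in Q],'mid',S(np.mean(Q,0)))
d=P(560,190,.055)-P(275,110,.053);print('axis pts',S(P(275,110,.053)),S(P(565,191,.053)))
for i in range(4):d=(Q[(i+1)%4]-Q[i]);print(np.linalg.norm(d),np.degrees(np.arctan2(d[1],d[0])))
# fork in hand: camera->tool frame
o,R=st();Rt=R.as_matrix()
cp=-c['R'].T@c['t'];
def toolray(u,v):
    o_,dd=ray(c,u,v,True);return Rt.T@(o_-o['eef_pos']),Rt.T@dd
def att(u,v,x):  # point at tool-x = x (forward)
    a,b=toolray(u,v);return a+b*(x-a[0])/b[0]
pre={'tip':att(255,177.2,.085),'fer':att(255,209.6,.017),'sh1':att(255,187,.065),'sh2':att(255,198,.04)}
for k,v in pre.items():print(k,v*1e3)
def projrow(p):
    X=Rt@p+o['eef_pos'];return proj(c,X,True)[1]
obs={'tip':173.2,'fer':207.,'sh1':183.8,'sh2':195.5}
for keys in (['tip','fer'],['tip','fer','sh1','sh2']):
    def res(q):
        th,s=q;out=[]
        for k in keys:
            p=pre[k]-np.array([-.0187,0,0]);p=np.array([p[0]*np.cos(th)-p[1]*np.sin(th),p[0]*np.sin(th)+p[1]*np.cos(th),p[2]])+np.array([-.0187-s,0,0])
            out.append(projrow(p)-obs[k])
        return out
    r=least_squares(res,[0,0]);print(keys,'deg',np.degrees(r.x[0]),'slide up mm',r.x[1]*1e3,r.fun)
E
```

```text
[array([-96.3, -20.8,  53. ]), array([-70.3,  60.1,  53. ]), array([-27.5,  44.9,  53. ]), array([-55.4, -39.3,  53. ])] mid [-62.4  11.2  53. ]
axis pts [-77.3 -38.6  53. ] [-38.2  91.2  53. ]
0.08500472201999305 67.02565716017912
0.04545009804440871 -24.723675454794652
0.08871567987784273 -113.55725439016429
0.04481678159181816 150.49939176176412
tip [85.     16.2777  0.3691]
fer [17.     11.9813  0.3677]
sh1 [65.     13.3049  0.3676]
sh2 [40.     12.2241  0.3675]
['tip', 'fer'] deg 1.5926651665672709 slide up mm -2.0864376410115417 [ 0. -0.]
['tip', 'fer', 'sh1', 'sh2'] deg 1.491494672814563 slide up mm -1.7573660062811305 [ 0.3007  0.2682 -0.1816 -0.3892]
```

```bash
cat >> h.py <<'E'
def gotom(p,yaw,lean):
    """lean: tool-x component along -tool y (deg), tool tilted about jaw axis"""
    o,R=st();y=np.radians(yaw);z=np.array([np.cos(y),np.sin(y),0]);d=np.array([0,0,-1.]);yt=np.cross(z,d)
    l=np.radians(lean);x=np.cos(l)*d-np.sin(l)*yt;T=np.stack([x,np.cross(z,x),z],1)
    print('slide',np.round((np.array(p)-o['eef_pos'])*1e3,1),'turn',(Ro.from_matrix(T)*R.inv()).as_rotvec())
E
python3 - <<'E'
from h import *
gotom([.4519,.3243,.235],67.5,1.5)
E
```

```text
slide [-183.7  296.9   -3.4] turn [-0.0007 -0.0205 -0.3023]
```

Request:
{"api": "drive_tool", "payload": {"slide": [[-15, 24, 0], [-40, 64, 0], [-66, 107, 0], [-92, 149, 0], [-118, 191, 0], [-144, 233, 0], [-166, 268, 0], [-180, 290, -2], [-184, 297, -3], [-184, 297, -3]], "turn": [[0, 0, -0.04], [0, -0.005, -0.08], [0, -0.01, -0.12], [0, -0.01, -0.16], [0, -0.015, -0.2], [0, -0.02, -0.25], [0, -0.02, -0.3], [0, -0.02, -0.302], [0, -0.02, -0.302], [0, -0.02, -0.302]], "gripper": [0, 0, 0, 0, 0, 0, 0, 0, 0, 0]}}

```text
t: 13.75
eef_pos: [0.4507, 0.3248, 0.2344]
tool_rot: [0.592, -0.401, 0.583, 0.386]
contact_force: [-0.3, -0.3, -0.9]
gripper_width: 0.204
```

```bash
python3 - <<'E'
from h import *
show();gotom([.4519,.3243,.170],67.5,1.5)
E
```

```text
t 13.75 p [0.4507 0.3248 0.2344] jawz [ 0.38    0.925  -0.0009] yaw 67.66394834025489 x [ 0.0222 -0.0101 -0.9997] F [-0.2887 -0.2978 -0.8534] w 0.20372647565329768 q [-0.1045  0.3793 -0.8092  1.8084  0.3354  1.0821  0.1438]
slide [  1.2  -0.5 -64.4] turn [ 0.0001 -0.002  -0.0029]
```

Descend to just above the block's mouth (tips about 80 mm) and look.

Request:
{"api": "drive_tool", "payload": {"slide": [[1, -0.5, -30], [1, -0.5, -55], [1, -0.5, -68], [1, -0.5, -68], [1, -0.5, -68]], "turn": [[0, -0.002, -0.003], [0, -0.002, -0.003], [0, -0.002, -0.003], [0, -0.002, -0.003], [0, -0.002, -0.003]], "gripper": [0, 0, 0, 0, 0]}}

```text
t: 14.25
eef_pos: [0.4525, 0.3239, 0.1668]
tool_rot: [0.593, -0.4, 0.583, 0.385]
contact_force: [-0.6, -0.1, -1.0]
gripper_width: 0.204
```

```bash
python3 - <<'E'
from h import *
import pickle
c=cam('wrist');save(c,'w15',(195,120,315,240),5);show();pickle.dump(c,open('w15.pkl','wb'))
s=cam('scene');save(s,'s15',(160,190,240,310),5)
E
```

```text
t 14.3 p [0.4526 0.3244 0.1674] jawz [0.3836 0.9235 0.0012] yaw 67.44132307431246 x [ 0.0254 -0.0092 -0.9996] F [-0.4714  0.8744  0.002 ] w 0.20755959515901695 q [-0.1435  0.4557 -0.7699  1.8755  0.415   0.9599  0.073 ]
```

View pics/w15.png

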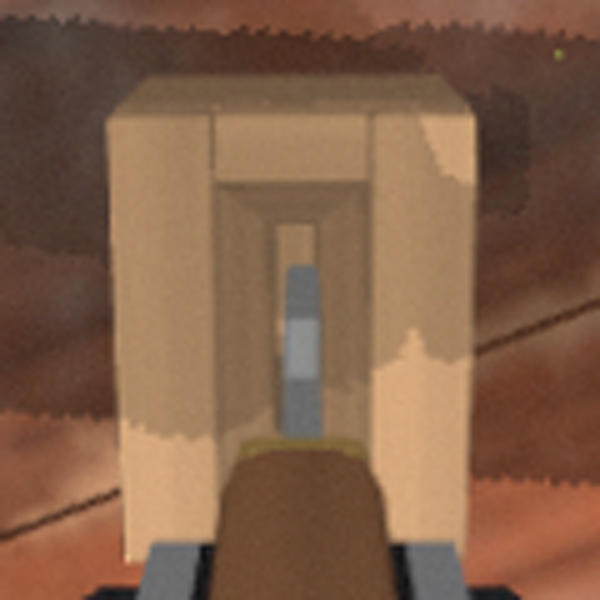

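View pics/s15.png

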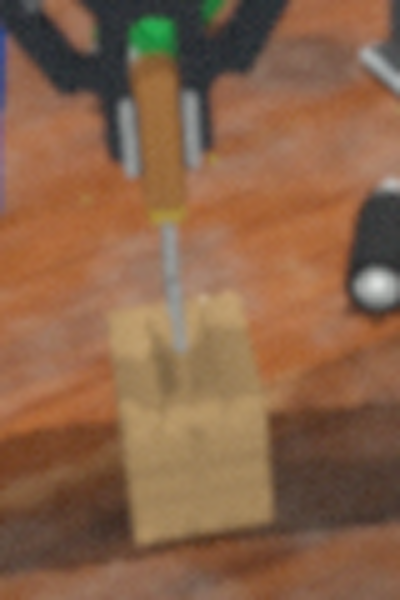

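```bash
python3 - <<'E'
from h import *
import pickle
c=pickle.load(open('w15.pkl','rb'))
C=np.array([.4505,.324]);a=np.radians(-22.5);bx=np.array([np.cos(a),np.sin(a)]);by=np.array([-bx[1],bx[0]])
def f(n,x,y,z):
    p=plane(c,195+x/5,120+y/5,z,True)[:2]-C;print(n,'block mm',np.round([p@bx*1e3,p@by*1e3],1))
for zt in (.078,.082):
    f('tip L',286,270,zt);f('tip R',320,270,zt)
f('slot L',277,230,.058);f('slot R',316,230,.058);f('slot front',296,222,.058)
f('rim front',296,183,.07);f('rim L',214,230,.07);f('rim R',370,230,.07);f('block front',290,113,.07);f('block L',108,120,.07);f('block R',476,120,.07)
E
```

```text
tip L block mm [-15.   -1.1]
tip R block mm [-15.    4.3]
tip L block mm [-15.9  -1. ]
tip R block mm [-15.9   4.2]
slot L block mm [-17.5  -2.8]
slot R block mm [-17.5   3.9]
slot front block mm [-18.9   0.5]
rim front block mm [-27.6   0.5]
rim L block mm [-19.9 -12.8]
rim R block mm [-19.9  12.5]
block front block mm [-39.   -0.4]
block L block mm [-38.1 -29.6]
block R block mm [-38.   29.4]
```

Request:
{"api": "drive_tool", "payload": {"slide": [[-1.8, -0.5, 0], [-1.8, -0.5, -5], [-1.8, -0.5, -12], [-1.8, -0.5, -20], [-1.8, -0.5, -28], [-1.8, -0.5, -36], [-1.8, -0.5, -44], [-1.8, -0.5, -50], [-1.8, -0.5, -50]], "turn": [[0, 0, 0], [0, 0, 0], [0, 0, 0], [0, 0, 0], [0, 0, 0], [0, 0, 0], [0, 0, 0], [0, 0, 0], [0, 0, 0]], "gripper": [0, 0, 0, 0, 0, 0, 0, 0, 0]}}

```text
t: 15.25
eef_pos: [0.4505, 0.3236, 0.1165]
tool_rot: [0.593, -0.4, 0.583, 0.385]
contact_force: [0.7, -0.2, -0.9]
gripper_width: 0.2
```

```bash
python3 - <<'E'
from h import *
show();c=cam('wrist');save(c,'w16',(195,120,315,240),5)
E
```

```text
t 15.25 p [0.4505 0.3236 0.1165] jawz [0.3833 0.9236 0.0002] yaw 67.45873763431865 x [ 0.0246 -0.01   -0.9996] F [ 0.7319 -0.2118 -0.9125] w 0.20037591265819713 q [-0.1805  0.5175 -0.7305  1.9201  0.4807  0.8706  0.0145]
```

View pics/w16.png

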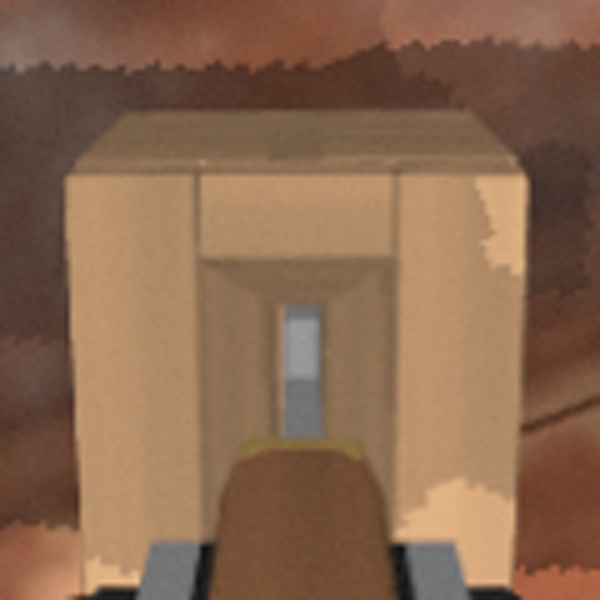

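In the slot freely, no force. Down the remaining ~21 mm until it meets the floor.

Request:
{"api": "drive_tool", "payload": {"slide": [[0, 0, -7], [0, 0, -13], [0, 0, -18], [0, 0, -21], [0, 0, -22], [0, 0, -22]], "turn": [[0, 0, 0], [0, 0, 0], [0, 0, 0], [0, 0, 0], [0, 0, 0], [0, 0, 0]], "gripper": [0, 0, 0, 0, 0, 0]}}

```text
t: 15.9
eef_pos: [0.4506, 0.3239, 0.095]
tool_rot: [0.593, -0.4, 0.583, 0.385]
contact_force: [0.3, -0.4, -0.6]
gripper_width: 0.205
```

```bash
python3 - <<'E'
from h import *
show();c=cam('wrist');save(c,'w17',(195,120,315,240),5)
E
```

```text
t 15.9 p [0.4506 0.3239 0.095 ] jawz [0.3833 0.9236 0.0008] yaw 67.46025231710425 x [ 0.025  -0.0095 -0.9996] F [ 0.2648 -0.3619 -0.5572] w 0.20481345381468813 q [-0.1981  0.5465 -0.7105  1.934   0.5114  0.8334 -0.0117]
```

View pics/w17.png

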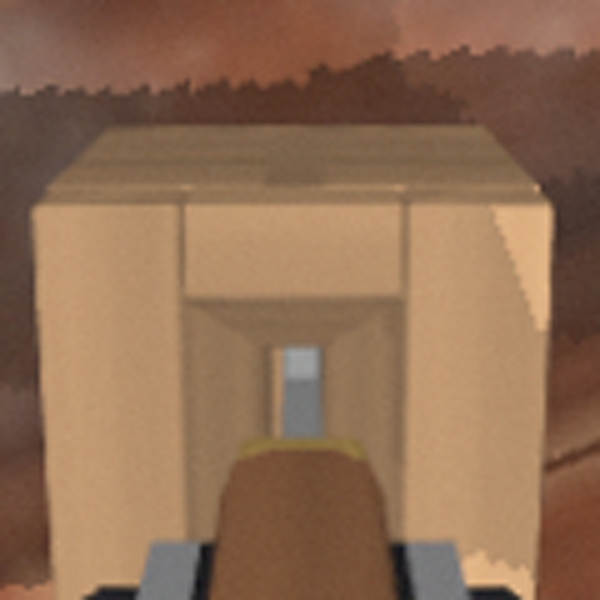

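Request:
{"api": "drive_tool", "payload": {"slide": [[0, 0, -1.5], [0, 0, -3], [0, 0, -3]], "turn": [[0, 0, 0], [0, 0, 0], [0, 0, 0]], "gripper": [0, 0, 0]}}

```text
t: 16.25
eef_pos: [0.4508, 0.3243, 0.0929]
tool_rot: [0.594, -0.4, 0.582, 0.385]
contact_force: [-1.2, -1.0, 5.0]
gripper_width: 0.204
```

Request:
{"api": "drive_tool", "payload": {"slide": [[0, 0, 0], [0, 0, 0], [0, 0, 0], [0, 0, 0], [0, 0, 0], [0, 0, 0], [0, 0, 20], [0, 0, 60], [0, 0, 100], [0, 0, 130]], "turn": [[0, 0, 0], [0, 0, 0], [0, 0, 0], [0, 0, 0], [0, 0, 0], [0, 0, 0], [0, 0, 0], [0, 0, 0], [0, 0, 0], [0, 0, 0]], "gripper": [0.3, 0.5, 1, 1, 1, 1, 1, 1, 1, 1]}}

```text
t: 17.25
eef_pos: [0.451, 0.3249, 0.2253]
tool_rot: [0.594, -0.4, 0.582, 0.385]
contact_force: [0.1, 0.1, -0.9]
gripper_width: 1.002
```

```bash
python3 - <<'E'
from h import *
show();c=cam('wrist');save(c,'w18',(195,90,315,240),5)
s=cam('scene');save(s,'s18',(160,190,240,310),5)
E
```

```text
t 17.25 p [0.451  0.3249 0.2253] jawz [0.3829 0.9238 0.003 ] yaw 67.48483183146689 x [ 0.0272 -0.008  -0.9996] F [ 0.0984  0.1297 -0.901 ] w 1.0017209962207088 q [-0.1071  0.3873 -0.8077  1.8216  0.3484  1.0603  0.1291]
```

View pics/w18.png

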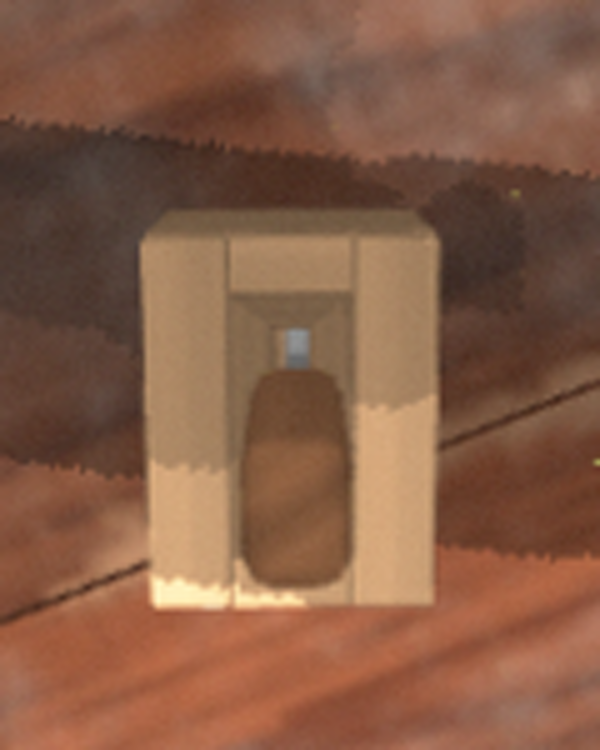

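View pics/s18.png

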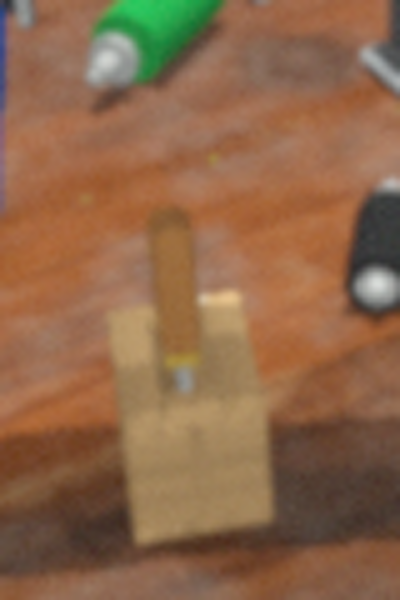

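```bash
python3 - <<'E'
from h import *
import pickle
d=pickle.load(open('w1.pkl','rb'));P=lambda x,y,z:S(plane(d,175+x/4.5,120+y/4.5,z,True))
print('stop ends',P(229,78,.048),P(447,78,.048),'tray',P(110,78,.048),P(655,80,.048))
c=pickle.load(open('w14.pkl','rb'));P=lambda x,y,z:S(plane(c,50+x/2.5,60+y/2.5,z,True))
print('right stop from',P(430,82,.048))
m=O-62.4e-3*ex+11.2e-3*ey;print(m)
gotom([m[0],m[1],.2],-22.5,0)
E
```

```text
stop ends [-86.7 -29.4  48. ] [-86.7  30.1  48. ] tray [-87.2 -62.4  48. ] [-87.3  87.9  48. ]
right stop from [-87.   31.7  48. ]
[ 0.5665 -0.0239]
slide [ 114.  -350.4  -27.4] turn [ 0.0291  0.0216 -1.5699]
```

Request:
{"api": "drive_tool", "payload": {"slide": [[10, -30, 0], [24, -70, 0], [38, -110, 0], [52, -155, 0], [66, -200, 0], [80, -245, 0], [94, -290, 0], [106, -325, 0], [112, -345, -10], [112, -350, -20]], "turn": [[0, 0, -0.14], [0, 0, -0.28], [0.01, 0.01, -0.42], [0.01, 0.01, -0.57], [0.015, 0.01, -0.72], [0.02, 0.015, -0.87], [0.02, 0.015, -1.02], [0.025, 0.02, -1.17], [0.029, 0.022, -1.31], [0.029, 0.022, -1.45]], "gripper": [1, 1, 1, 1, 1, 1, 1, 1, 1, 1]}}

```text
t: 18.35
eef_pos: [0.5648, -0.0278, 0.2061]
tool_rot: [0.7, 0.1, 0.7, -0.1]
contact_force: [0.2, 0.2, -0.2]
gripper_width: 1.004
```

```bash
python3 - <<'E'
from h import *
show();gotom([.5665,-.0239,.2],-22.5,0)
E
```

```text
t 18.35 p [ 0.5648 -0.0278  0.2061] jawz [ 0.9598 -0.2805  0.0012] yaw -16.29118027473176 x [ 0.001  -0.0009 -1.    ] F [ 0.2254  0.1571 -0.2392] w 1.0039289397461815 q [ 0.2579  0.353  -0.398   1.8272  0.162   0.9921 -0.4912]
slide [ 1.7  3.9 -6.1] turn [ 0.001   0.001  -0.1084]
```

Request:
{"api": "drive_tool", "payload": {"slide": [[0, 0, -6], [0, -2, -6], [0, -2, -6], [0, -2, -6]], "turn": [[0, 0, -0.1], [0, 0, -0.108], [0, 0, -0.108], [0, 0, -0.108]], "gripper": [1, 1, 1, 1]}}

```text
t: 18.75
eef_pos: [0.5649, -0.0294, 0.2003]
tool_rot: [0.694, 0.137, 0.693, -0.137]
contact_force: [0.0, 0.5, 1.0]
gripper_width: 0.998
```

```bash
python3 - <<'E'
from h import *
import pickle
c=cam('wrist');save(c,'w20',(100,90,400,310),2.6);show();pickle.dump(c,open('w20.pkl','wb'))
E
```

```text
t 18.8 p [ 0.565  -0.0293  0.2004] jawz [ 0.9249 -0.3801  0.0017] yaw -22.34206875526557 x [ 0.0015 -0.0008 -1.    ] F [-0.364   0.4267  0.2242] w 1.0016941960849117 q [ 0.2435  0.3568 -0.3769  1.8337  0.1568  0.9785 -0.5894]
```

View pics/w20.png

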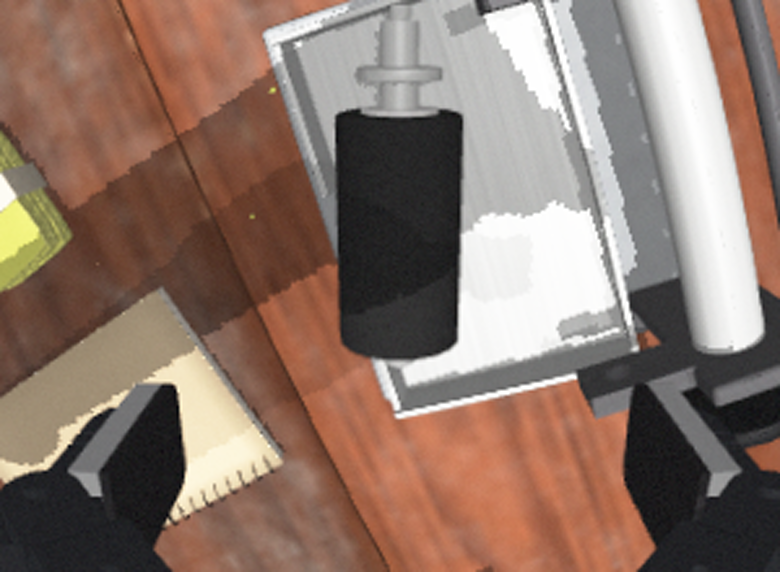

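```bash
python3 - <<'E'
from h import *
import pickle
c=pickle.load(open('w20.pkl','rb'));c2=pickle.load(open('w14.pkl','rb'))
u=lambda x,y:(100+x/2.6,90+y/2.6)
def bis(cc,A,B):
    a=ray(cc,*A,True);b=ray(cc,*B,True);m=a[1]+b[1];m/=np.linalg.norm(m)
    ang=np.arccos(a[1]@b[1])/2;return a[0],m,.024/np.sin(ang)
for A,B in (((337,120),(462,120)),((340,230),(461,230)),((342,340),(458,340))):
    o_,m,dist=bis(c,u(*A),u(*B));X=o_+m*(.053-o_[2])/m[2];print(S(X),X,'z from size',(o_+m*dist)[2])
# ends on axis -> tri with w14: collar centre
X,e=tri(ray(c,*u(399,75),True),ray(c2,50+513/2.5,60+176/2.5,True));print('collar tri',S(X),e)
n=plane(c,*u(399,114),.060,True);f=plane(c,*u(399,350),.055,True);print('sleeve ends',S(n),S(f))
mid=(n+f)/2;print(mid,S(mid))
w=n-f;print(np.degrees(np.arctan2(w[1],w[0])),np.linalg.norm(w))
print('floor/wall edges ahead at jaw',)
E
```

```text
[-49.9  50.3  53. ] [0.5825 0.0139 0.053 ] z from size 0.043556506884342205
[-62.  10.  53.] [ 0.5668 -0.0251  0.053 ] z from size 0.0416246462516236
[-75.4 -32.7  53. ] [ 0.5495 -0.0664  0.053 ] z from size 0.04116446850613292
collar tri [-45.2  67.4  62. ] [np.float64(0.000983470465053127), np.float64(0.0009834704650531312)]
sleeve ends [-49.3  52.8  60. ] [-76.8 -35.9  55. ]
[ 0.5656 -0.0265  0.0575] [-63.1   8.5  57.5]
67.56531536170047 0.09298721528240254
floor/wall edges ahead at jaw
```

Request:
{"api": "drive_tool", "payload": {"slide": [[-1, -3, -40], [-1, -3, -80], [-1, -3, -110], [-1, -3, -135], [-1, -3, -150], [-1, -3, -155], [-1, -3, -155], [-1, -3, -155]], "turn": [[0, 0, 0], [0, 0, 0], [0, 0, 0], [0, 0, 0], [0, 0, 0], [0, 0, 0], [0, 0, 0], [0, 0, 0]], "gripper": [1, 1, 1, 1, 1, 1, 1, 1], "squeeze": 40}}

```text
t: 19.6
eef_pos: [0.565, -0.0322, 0.0466]
tool_rot: [0.695, 0.137, 0.692, -0.137]
contact_force: [-0.6, 0.7, -0.6]
gripper_width: 0.999
```

```bash
python3 - <<'E'
from h import *
c=cam('wrist');save(c,'w21',(50,90,450,384),2);show()
E
```

```text
t 19.65 p [ 0.5651 -0.0322  0.0468] jawz [ 0.925  -0.38    0.0039] yaw -22.334756670874768 x [ 0.0039 -0.0009 -1.    ] F [ 0.4589 -0.2316  0.9096] w 1.0013380662206075 q [ 0.1937  0.5594 -0.3183  1.9422  0.2703  0.677  -0.6805]
```

View pics/w21.png

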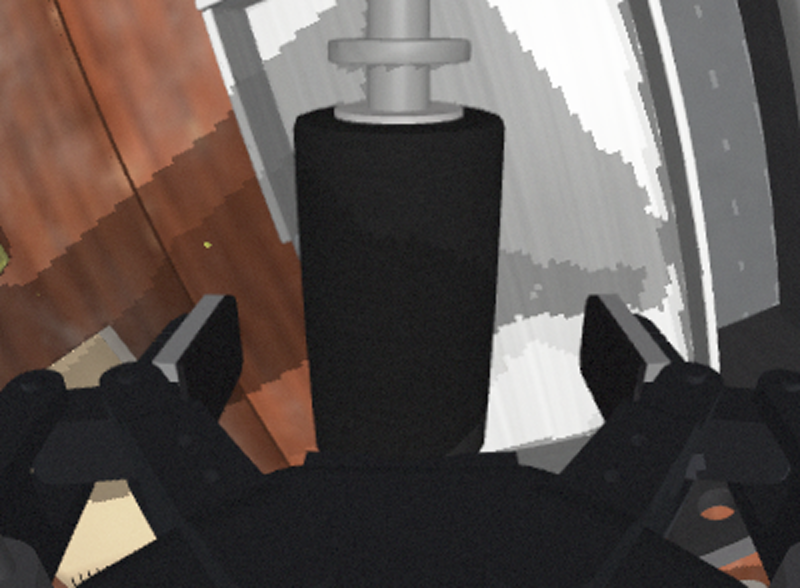

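Request:
{"api": "drive_tool", "payload": {"slide": [[0, 0, -3], [0, 0, -3], [0, 0, -3], [0, 0, -3], [0, 0, -3], [0, 0, -3], [0, 0, -3]], "turn": [[0, 0, 0], [0, 0, 0], [0, 0, 0], [0, 0, 0], [0, 0, 0], [0, 0, 0], [0, 0, 0]], "gripper": [1, 0, 0, 0, 0, 0, 0], "squeeze": 50}}

```text
t: 20.35
eef_pos: [0.5648, -0.0322, 0.0442]
tool_rot: [0.695, 0.137, 0.692, -0.137]
contact_force: [-2.8, 0.7, 5.7]
gripper_width: 0.544
```

```bash
python3 - <<'E'
from h import *
c=cam('wrist');save(c,'w22',(50,90,450,384),2);show()
E
```

```text
t 20.4 p [ 0.5648 -0.0322  0.0442] jawz [ 0.925  -0.38    0.0035] yaw -22.334758079606093 x [ 0.0034 -0.0011 -1.    ] F [-3.0002  1.1091  5.2521] w 0.5432957636273711 q [ 0.1922  0.5632 -0.3167  1.9436  0.2724  0.6725 -0.6825]
```

View pics/w22.png

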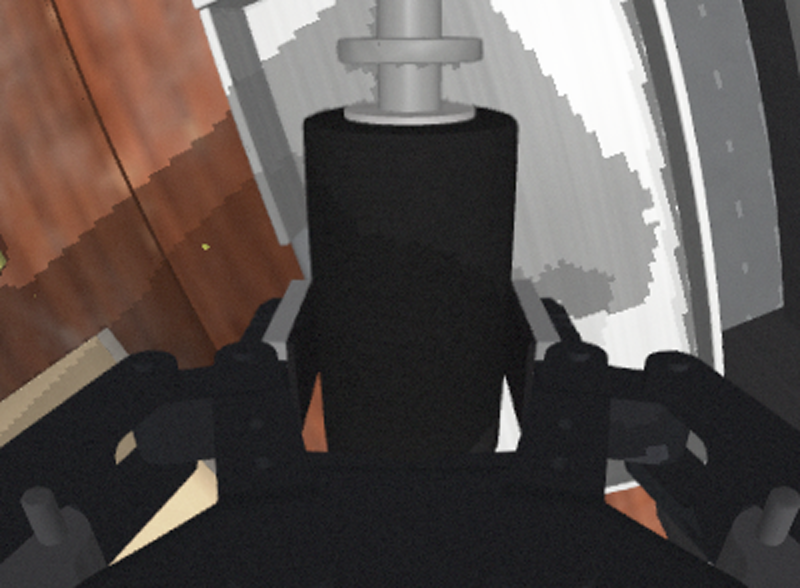

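Request:
{"api": "drive_tool", "payload": {"slide": [[0, 0, 15], [0, 0, 40], [0, 0, 75], [0, 0, 110], [-8, -15, 135], [-25, -46, 140], [-43, -80, 140], [-62, -116, 140], [-81, -152, 140], [-100, -187, 140]], "turn": [[0, 0, 0], [0, 0, 0], [0, 0, 0], [0, 0, 0], [0, 0, -0.1], [0, 0, -0.22], [0, 0, -0.36], [0, 0, -0.5], [0, 0, -0.64], [0, 0, -0.78]], "gripper": [0, 0, 0, 0, 0, 0, 0, 0, 0, 0]}}

```text
t: 21.4
eef_pos: [0.4636, -0.2204, 0.185]
tool_rot: [0.59, 0.392, 0.587, -0.393]
contact_force: [0.6, -0.0, -2.2]
gripper_width: 0.541
```

```bash
python3 - <<'E'
from h import *
show();gotom([.413,-.316,.16],-88.5,0)
E
```

```text
t 21.4 p [ 0.4636 -0.2204  0.185 ] jawz [ 0.3851 -0.9228  0.0037] yaw -67.34697020192947 x [ 0.0021 -0.0031 -1.    ] F [ 0.5917 -0.0085 -2.1656] w 0.54081883293213 q [ 0.4531  0.2713 -0.1557  1.9797  0.0565  0.8916 -0.9078]
slide [-50.6 -95.6 -25. ] turn [ 0.0035  0.0015 -0.3692]
```

Request:
{"api": "drive_tool", "payload": {"slide": [[-15, -28, 0], [-32, -60, 0], [-45, -85, -5], [-51, -96, -15], [-51, -96, -25], [-51, -96, -25]], "turn": [[0, 0, -0.1], [0, 0, -0.22], [0, 0, -0.34], [0.003, 0.001, -0.369], [0.003, 0.001, -0.369], [0.003, 0.001, -0.369]], "gripper": [0, 0, 0, 0, 0, 0]}}

```text
t: 22.0
eef_pos: [0.4123, -0.3144, 0.1583]
tool_rot: [0.506, 0.493, 0.508, -0.492]
contact_force: [0.9, 0.8, -3.3]
gripper_width: 0.541
```

```bash
python3 - <<'E'
from h import *
import pickle
c=cam('wrist');save(c,'w23',None,1.5);show();pickle.dump(c,open('w23.pkl','wb'))
s=cam('scene');save(s,'s23',(320,130,460,250),5);s=cam('top');save(s,'t23',(320,180,460,290),5)
E
```

```text
t 22.05 p [ 0.413  -0.3143  0.159 ] jawz [ 0.0304 -0.9995 -0.0016] yaw -88.25544182723121 x [-0.001   0.0016 -1.    ] F [ 0.7907  0.2738 -2.7431] w 0.5401317686682237 q [ 0.5642  0.3112 -0.04    1.9937  0.0152  0.8387 -1.0244]
```

View pics/w23.png

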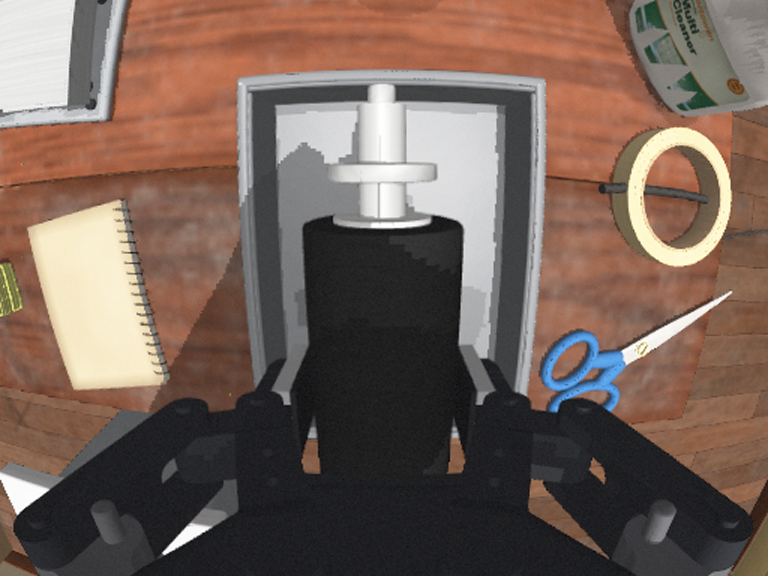

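View pics/s23.png

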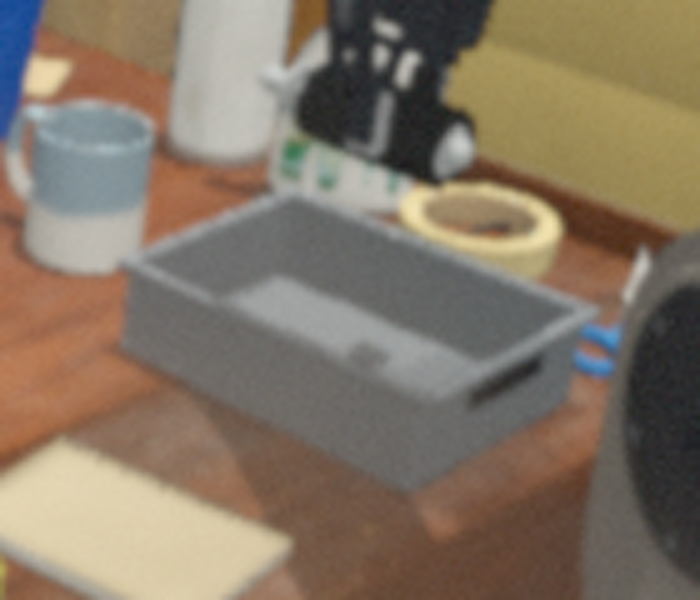

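```bash
python3 - <<'E'
from h import *
import pickle
c=pickle.load(open('w23.pkl','rb'))
for n,x,y in [('bl',240,82),('br',545,80),('back mid',392,73),('left mid',248,230),('right mid',537,230),('front',480,437)]: print(n,plane(c,x/1.5,y/1.5,.063,True))
for n,x,y,z in [('collar',383,172,.168),('tip',381,86,.168),('sl end',383,220,.185)]: print(n,plane(c,x/1.5,y/1.5,z,True))
E
```

```text
bl [ 0.5302 -0.2333  0.063 ]
br [ 0.5374 -0.3991  0.063 ]
back mid [ 0.5337 -0.3154  0.063 ]
left mid [ 0.4479 -0.2388  0.063 ]
right mid [ 0.453  -0.3985  0.063 ]
front [ 0.3204 -0.3791  0.063 ]
collar [ 0.4799 -0.3124  0.168 ]
tip [ 0.5056 -0.3111  0.168 ]
sl end [ 0.4675 -0.3128  0.185 ]
```

Request:
{"api": "drive_tool", "payload": {"slide": [[1, -3, -30], [1, -3, -65], [1, -3, -95], [1, -3, -115], [1, -3, -125], [1, -3, -131], [1, -3, -134], [1, -3, -136], [1, -3, -136]], "turn": [[0, 0, 0], [0, 0, 0], [0, 0, 0], [0, 0, 0], [0, 0, 0], [0, 0, 0], [0, 0, 0], [0, 0, 0], [0, 0, 0]], "gripper": [0, 0, 0, 0, 0, 0, 0, 0, 0]}}

```text
t: 23.05
eef_pos: [0.4152, -0.318, 0.0245]
tool_rot: [0.508, 0.493, 0.507, -0.492]
contact_force: [0.4, -0.3, -2.6]
gripper_width: 0.542
```

Request:
{"api": "drive_tool", "payload": {"slide": [[0, 0, -2], [0, 0, -4], [0, 0, -6], [0, 0, -6]], "turn": [[0, 0, 0], [0, 0, 0], [0, 0, 0], [0, 0, 0]], "gripper": [0, 0, 0, 0]}}

```text
t: 23.45
eef_pos: [0.416, -0.3183, 0.0192]
tool_rot: [0.508, 0.493, 0.507, -0.492]
contact_force: [-0.1, 1.4, 6.2]
gripper_width: 0.543
```

Request:
{"api": "drive_tool", "payload": {"slide": [[0, 0, 0], [0, 0, 0], [0, 0, 0], [0, 0, 0], [0, 0, 0], [0, 0, 0], [0, 0, 20], [0, 0, 55], [0, 0, 100], [0, 0, 150]], "turn": [[0, 0, 0], [0, 0, 0], [0, 0, 0], [0, 0, 0], [0, 0, 0], [0, 0, 0], [0, 0, 0], [0, 0, 0], [0, 0, 0], [0, 0, 0]], "gripper": [0.6, 0.7, 0.8, 0.9, 1, 1, 1, 1, 1, 1]}}

```text
t: 24.45
eef_pos: [0.4151, -0.3177, 0.17]
tool_rot: [0.508, 0.493, 0.507, -0.492]
contact_force: [1.4, -0.2, -0.0]
gripper_width: 0.999
```

Request:
{"api": "drive_tool", "payload": {"slide": [[0, 0, 10], [0, 0, 40], [0, 0, 60], [0, 0, 60]], "turn": [[0, 0, 0], [0, 0, 0], [0, 0, 0], [0, 0, 0]], "gripper": [1, 1, 1, 1]}}

```text
t: 24.85
eef_pos: [0.4164, -0.3186, 0.2325]
tool_rot: [0.509, 0.493, 0.506, -0.492]
contact_force: [0.3, -0.8, -0.1]
gripper_width: 1.001
```

```bash
python3 - <<'E'
from h import *
import pickle
c=cam('wrist');save(c,'w24',None,1.5);show();pickle.dump(c,open('w24.pkl','wb'))
s=cam('scene');save(s,'s24',None,1.5);pickle.dump(s,open('s24.pkl','wb'));s=cam('top');save(s,'t24',None,1.5)
E
```

```text
t 24.9 p [ 0.4156 -0.318   0.2307] jawz [ 0.0305 -0.9995  0.0009] yaw -88.25154607776543 x [ 0.0028 -0.0008 -1.    ] F [-0.1029 -0.283   0.5597] w 0.9979761808969011 q [ 0.5657  0.2288 -0.0366  1.9166  0.009   0.9936 -1.0151]
```

View pics/w24.png

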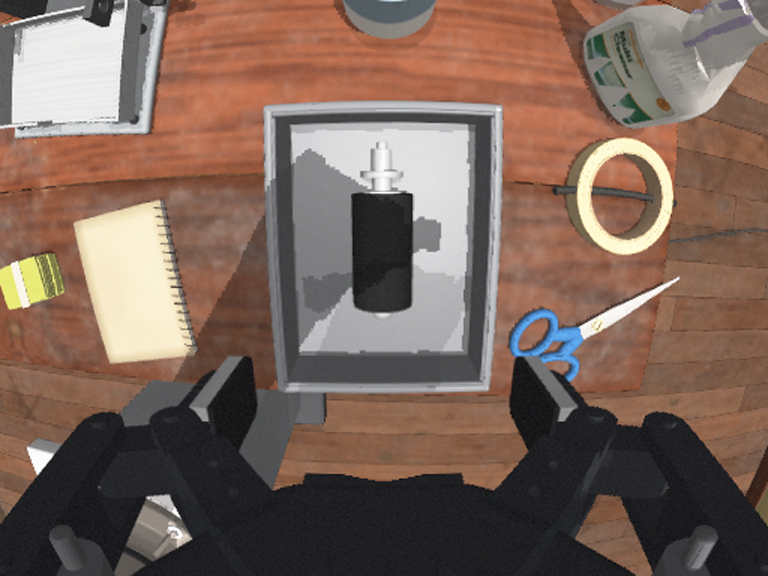

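View pics/s24.png

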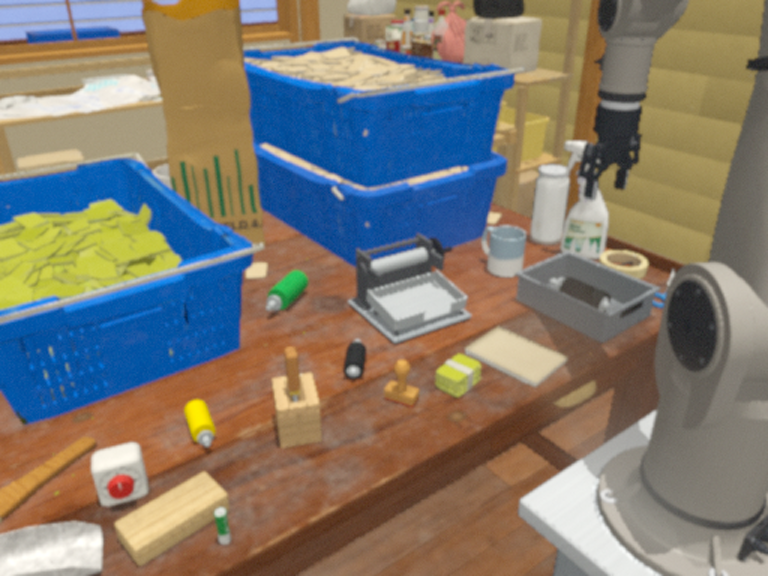

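View pics/t24.png

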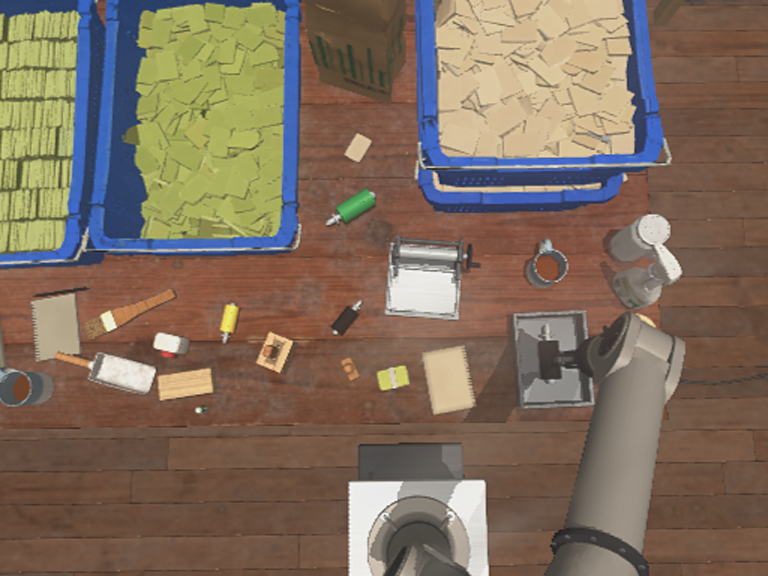

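```bash
python3 - <<'E'
from h import *
import pickle
c=pickle.load(open('w24.pkl','rb'))
print('roller mid',plane(c,382/1.5,250/1.5,.04,True))
b=cam('top');a=cam('scene');save(b,'tb25',(165,215,205,255),14);save(a,'sb25',(175,225,220,300),9)
E
```

```text
roller mid [ 0.4267 -0.3181  0.04  ]
```

View pics/tb25.png

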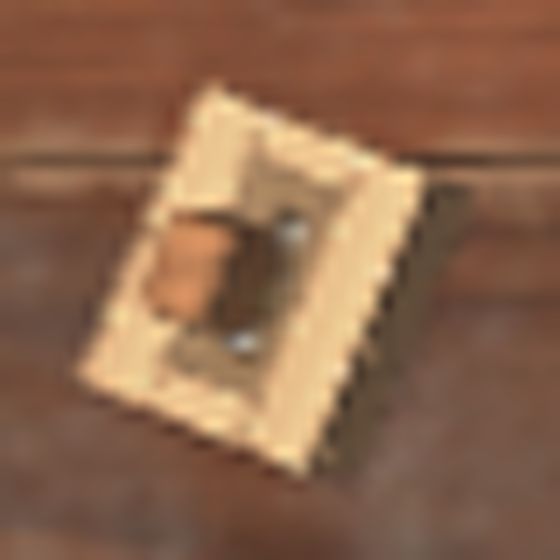

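View pics/sb25.png

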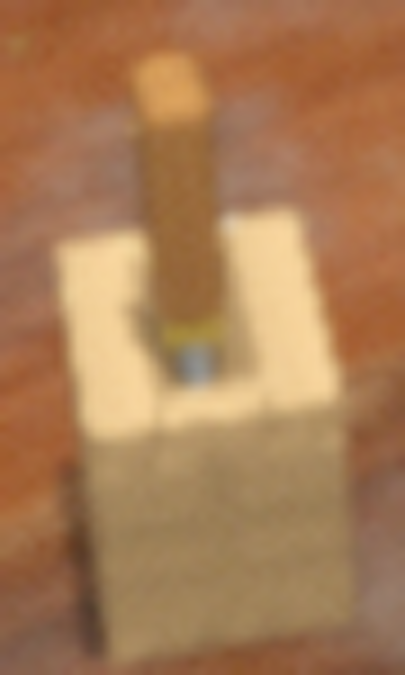

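```bash
python3 - <<'E'
from h import *
b=cam('top');a=cam('scene')
print('fork top',tri(ray(b,165+190/14,215+267/14),ray(a,175+173/9,225+88/9)))
print(bot.hand_in())
E
```

```text
fork top (array([0.447 , 0.3234, 0.1367]), [np.float64(1.4197366530473368e-05), np.float64(1.4197366530612688e-05)])
the job is handed in; nothing more can be done
None
```

The roller is lying in the tote, the fork is back in its block, and I handed the job in at about 25 s of the 61 s allowed.

- **Freeing the roller:** I straddled the spindle with the fork and squeezed the collar by about 8 mm at roughly 5 N. I then pressed it down about 18 mm and eased back, and the roller dropped into the catch tray. It settled about 11 mm off centre and 17° askew, so I gripped it at that angle.
- **Roller:** the last wrist view put its middle at (0.427, -0.318) m, within a few mm of the tote's measured centre. The view shows it lying flat, and the gripper was clear above it.
- **Fork:** it stands upright in its slot. Its top triangulated at 0.137 m, against 0.138 m by the same method before the job. The top reads about 3 mm off in x, which is about one pixel of that camera.
- **Bystanders:** the notebook, bundle, stamp and mug look unmoved by eye in the last views. I did not measure their shift in numbers.
- **Disagreements:**
  - While pressing down, the downward force rose to about 28 N. The fork probably met the tray's back wall. It turned about 1.5° and slid about 2 mm in the grip, and I corrected for this before putting it back.
  - My first estimate of the stand's x position was 5 mm out. I corrected it from the hovering view before inserting the fork.

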